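# Hang a panel rack in the humidity chamber and latch the hood

## Task

Start a humidity test: hang the rack of coated panels by its handle on the two hooks inside the humidity chamber, so that it hangs free above the tray. Then swing the clear hood over it without slamming it, and press its lip down until the catch has snapped in and the hood stays fully shut by itself. The clear hood is brittle, so press no harder than the catch needs (never 40 N or more), and leave the glassware round it where it stands.

Things in the scene. Friction and masses are not known exactly. Their poses are not given: they have to be found in the camera images.
- rack_handle (a point): centre of the black grip sleeve (12 mm thick, 36 mm long) on the panel rack's handle; x along the bar, z up. The rack is a wire frame 116 x 58 mm with three grey metal panels, 0.2 to 0.34 kg, standing right of the chamber. Bar 8 mm thick, straight for 94 mm, its centre 105 mm above the rack's underside and 50 mm above the panels' tops; the handle's legs are at x = +-55 mm.
- hook_seat (a point): where the handle's centre rests when the rack hangs on both hooks in the chamber (white base 174 mm front to back, 204 wide, tray 40 mm up): 160 mm above the worktop, half-way between the hooks. x along the hung bar, away from the robot (the rack may be either way round); y to the left; z up. The hood's hinge axis runs along x, 120 mm left of and 115 mm below this point.
- hook_tip (a point): half-way between the two upturned hook tips (7 mm wire, rounded, top 3.5 mm above this point), 18 mm right of and 4 mm above the seat. The hooks are 68 mm apart (34 mm either side); each comes from a post 75 mm left of the seat, so the handle goes on from the right: its centre must pass 12 to 37 mm (best 24) above the seat, then sink in. Axes as hook_seat.
- hood_lip (a point): centre of the upper face of the grey lip on the clear hood's right wall; z out of that face. Turns with the hood: in the hood's frame 216 mm right of the hinge axis and 88 mm above it. Lip 90 mm long (x), 8 mm thick, 32 mm out from the wall; the hood (166 x 200 x 140 mm) stands 52 mm higher than the lip when shut. With the hood open the lip points up and this face looks left.
- hood (a joint): hood angle, rad: 0 lowest, opens to the left up to 1.85, starts near 1.7; a stiff hinge (0.4 N m) keeps it about where it is left. A striker under its right edge lands on two spring rollers, gives way under 10 to 15 N at the lip and snaps 14 mm further down onto a buffer. The catch's height is set differently each time, unseen: on the rollers 0.065 to 0.125, shut 0 to 0.058. Cracks at 40 N.
- flask: conical flask with foil cap, 64 mm wide, 104 mm high, a bystander; origin at the centre of its underside
- beaker: glass beaker with spout, 99 mm wide, 123 mm high, a bystander; origin at the centre of its underside
- petri: glass petri dish, 64 mm wide, 18 mm high, a bystander; origin at the centre of its underside
Not all that is in view belongs to the job. What is shaped like the part that bears rack_handle but yellow is not meant.

How it is judged:
On the way, in this order (a step that is already met when the one before it is completed fails the run):
1. the rack hangs by its handle on both hooks, let go, while the hood is open (x of rack_handle in the frame of hook_seat between -0.016 and 0.016 m and y of rack_handle in the frame of hook_seat between -0.008 and 0.008 m and z of rack_handle in the frame of hook_seat between -0.006 and 0.006 m and angle between rack_handle's own z axis and vertical below 0.2 rad and value of joint hood above 1 rad and contact force between the fingers and panel_rack below 0.05 N), for 0.2 s.
2. the hood has been pressed past the catch (value of joint hood below 0.06 rad), for 0.2 s.
At the end, for the whole second after the job is handed in: the rack hangs on both hooks: its handle's centre within 16 mm of the seat along the bar, 8 mm across it and 6 mm in height, upright within 0.2 rad; the hood stays shut behind its catch on its own, below 0.06 rad (x of rack_handle in the frame of hook_seat between -0.016 and 0.016 m and y of rack_handle in the frame of hook_seat between -0.008 and 0.008 m and z of rack_handle in the frame of hook_seat between -0.006 and 0.006 m and angle between rack_handle's own z axis and vertical below 0.2 rad and value of joint hood below 0.06 rad); the robot touches nothing.
It fails at once if the hood is pushed with 40 N or more (contact force between any of the fingers, the arm and hood above 40 N).
It fails at once if the hood is slammed (faster than 2.5 rad/s) (velocity of joint hood below -2.5 rad/s).
It fails at once if a piece of glassware (flask, beaker or petri dish) is shifted by more than 30 mm (distance of any of flask, beaker, petri from where it was at the start of the episode above 0.03 m).
It also fails if it takes over 64 s, if anything falls off the work surface, if the arm or the gripper's body presses on something with over 40 N, if the wrist force passes 120 N, or if a joint passes its speed limit or range.

## Robot

A 7-joint arm with a two-finger parallel gripper is mounted at the origin on a cart in front of the work surface, level with it; the furniture and walls round the work are solid. World frame = base frame: x ahead of the robot, y to its left, z up, the work surface at z = 0. Lengths are in m, angles in rad, forces in N, time in s.
With the tool pointing down it reaches from about 0.425 to 1.025 m from the base axis. Payload 3.6 kg.
Tool frame: the origin (TCP) lies between the finger pads; the fingertips stand 11 mm ahead of it and the grasp point (between the pads) lies 8 mm behind it (tcp_to_tips is the distance from the TCP to the fingertips, in m); z points along the fingers, y is the direction in which the jaws open and shut (so a half turn about z gives the same grasp; the last joint's range is limited). The gripper opens to 85 mm and grips with 20 to 120 N. Pads are 22 mm wide; open, the fingers measure 114 mm over their backs; the gripper's body (76 mm by 85 mm) begins 54 mm behind the grasp point. The pads swing forward as they close: fully open they stand 13 mm farther back than shut.
Start: joints at [1.22, 0.591, 0.048, 1.609, -0.033, 0.943, -0.034], TCP at [0.185, -0.701, 0.242] pointing down, gripper open.
Joint ranges: [-2.69, 2.69], [-0.47, 2.24], [-1.27, 1.36], [0.19, 2.51], [-1.53, 4.68], [0.08, 2.07], [-3.09, 3.09]. Speed limits (rad/s): [2.57, 2.57, 3.14, 3.14, 3.14, 3.14, 3.14].

## Interface

Orientations are given as a 3x3 rotation matrix whose columns are the frame's x, y, z axes.
In Python, from workcell import * gives the robot as it stands.
- The arm moves only by the tool step_arm, never from a script. Its argument "rows" is a list of rows, each an object with "travel": the shift along the tool's x, y, z in m, a list of three; "rot": the turn, a rotation vector about the tool's x, y, z in degrees, a list of three; "hand": the finger opening in m, from 0 to 0.0854. In form: [{"travel": [dx, dy, dz], "rot": [ax, ay, az], "hand": hand}, ...]. A call has exactly 5 rows; each row is the pose to reach, as a shift and turn from the pose commanded when the call began, along the tool's axes at that moment; what a row does not reach only later rows make up. A row lasts 1/12 s, in which the tool goes at most 41.7 mm and 7.16 degrees, less where a joint would pass 70% of its speed; a pose out of reach is approached as far as the arm can. A call with a gripper value outside its range is refused whole. The fingers move at their own pace and stop on an object; "grip_force" is the grip in N (left out, the last holds). Time passes only in rows, so rows that repeat a pose let the fingers close, or fill a call up. It gives the time, the measured TCP pose, the force and the opening at its end, in the units of the state.
- sense(): the state, without advancing time (a new reading comes with each control period).
- get_image(name): name is "side" or "top"; returns (picture, depth): 420x560x3 uint8, red, green, blue; 420x560 float32, m along the optical axis (not along the pixel's ray), 0 where there is no reading.
- camera_model(name): a dict with "intrinsics" (3x3 intrinsics, pixels), "k1" (the pictures are not rectified: a ray, as slopes to the right and down, at radius r is drawn at 1 + k1 r^2 times it, then the intrinsics apply), "position" and "rotation" of the camera in the world. Camera axes: x right, y up, looking along -z (the intrinsics and any distortion apply to the point x, -y, -z); pixel columns grow to the right and rows downward; lengths in m; the calibration is good to about 2 mm. A picture is of the moment at which its call begins. camera_model takes no time and is no camera call.
- hand_in(): hands the job in, once; it reports no verdict.
The state is a dict: "time": time; "q": joint angles; "qd": joint speeds; "tau": joint torques, N m; "tcp_pos": TCP position; "ee_rot": TCP orientation; "contact_force": force on the tool from outside, world axes, zero at the start; "moment": the same for the moment, N m; "finger_gap": finger opening in m.
Only numpy, scipy, OpenCV 4.12 (cv2) and the standard library are available. Lean on these libraries where they do the work, as an engineer would, in place of code of your own. Each camera call takes 0.05 s, during which the arm holds its last target.

## Working session

There is one attempt and no reset: what is moved stays moved. The work goes in short steps, Python scripts to look and compute and a tool call to move; the robot and the scene stay as the last step left them, time stands still between calls to the robot, and variables do not carry over. Pictures are saved under pics/ and viewed, and the job is handed in when it is done.

Besides the shell and the picture viewer there is one more tool, called by a JSON object that holds its "op" and its "data", one argument or row to a line. step_arm: Moves the arm, as the interface text tells. Its arguments: {"type":"object","properties":{"rows":{"type":"array"},"grip_force":{"type":"number"}},"required":["rows"]}

```bash
mkdir -p pics; ls; python3 - <<'E'
from workcell import *
import cv2,numpy as np
s=sense(); print(s)
for n in ["side","top"]:
    p,d=get_image(n); np.savez(f"pics/{n}0.npz",p=p,d=d)
    cv2.imwrite(f"pics/{n}0.png",p[:,:,::-1]); print(n,camera_model(n))
E
```

```text
pics
{'time': 0.0, 'q': array([ 1.21949795,  0.59211738,  0.04827565,  1.6098621 , -0.03330306,
        0.94271948, -0.03370377]), 'qd': array([-0.00116233,  0.00082332,  0.00088956, -0.00114328,  0.00028993,
        0.00073095,  0.00261028]), 'tau': array([-1.17216864e-04, -5.48686302e+01,  1.54650047e+00, -1.98119742e+01,
        9.41081496e-03,  8.64816218e-03,  2.05597127e-05]), 'tcp_pos': array([ 0.18465065, -0.70023336,  0.24112666]), 'ee_rot': array([[ 9.66929622e-01,  2.55042391e-01, -6.95936835e-04],
       [ 2.55043316e-01, -9.66927139e-01,  2.19431693e-03],
       [-1.13276374e-04, -2.29924408e-03, -9.99997350e-01]]), 'contact_force': array([-0.5541075 , -0.16485509, -0.32675054]), 'moment': array([ 0.02326108, -0.0151629 ,  0.05359555]), 'finger_gap': 0.08498047328270006}
side {'intrinsics': array([[387.63818552,   0.        , 278.07447689],
       [  0.        , 387.63818552, 207.32279499],
       [  0.        ,   0.        ,   1.        ]]), 'k1': -0.05624804189401821, 'position': array([ 0.26047474, -1.2183286 ,  0.75395911]), 'rotation': array([[ 0.96403318,  0.15191116, -0.21808951],
       [-0.2650954 ,  0.49064275, -0.8300567 ],
       [-0.01909084,  0.85801672,  0.51326684]])}
top {'intrinsics': array([[443.60504947,   0.        , 278.92721965],
       [  0.        , 443.60504947, 210.68730843],
       [  0.        ,   0.        ,   1.        ]]), 'k1': -0.0019464943730633957, 'position': array([ 0.3839695 , -0.17679356,  1.43893421]), 'rotation': array([[-0.0025322 ,  0.99239378, -0.12307794],
       [-0.99978487, -0.00504617, -0.02011839],
       [-0.02058643,  0.12300052,  0.99219306]])}
```

View pics/side0.png

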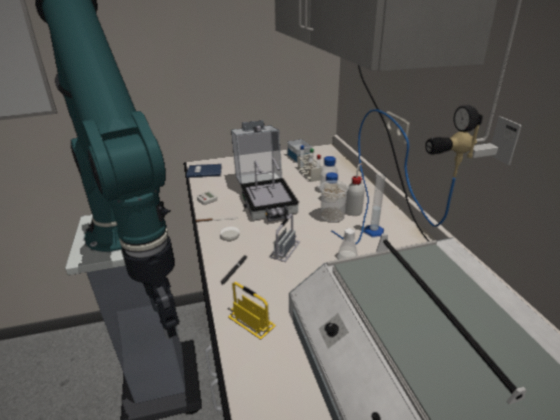

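View pics/top0.png

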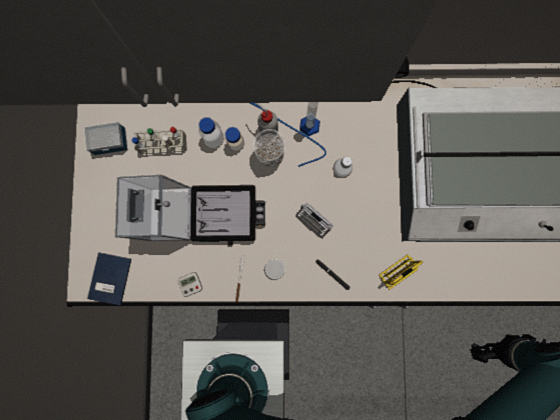

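The side view shows the white chamber at about (265,190), the grey rack at (286,238) and the yellow decoy at (252,310). In the top view the rack is at (314,220), the yellow one at (401,272), the chamber tray at (223,213) and the open hood at (152,207). The flask is at (343,166), the beaker at (268,148) and the petri dish at (274,269).

Next I'll zoom in on the rack and the chamber.

```bash
cat > h.py <<'E'
from workcell import *
import cv2,numpy as np
def K(n):
    m=camera_model(n); return m
def ray(n,u,v):
    m=K(n);k=m["intrinsics"]
    a=cv2.undistortPoints(np.array([[[u,v]]],float),k,np.array([m["k1"],0,0,0,0.]))[0,0]
    d=m["rotation"]@np.array([a[0],-a[1],-1.]); return m["position"],d
def onz(n,u,v,z):
    o,d=ray(n,u,v); return o+d*(z-o[2])/d[2]
def dep(n,u,v,D):
    o,d=ray(n,u,v); return o+d*D
def proj(n,P):
    m=K(n); c=m["rotation"].T@(np.array(P)-m["position"]); x,y=c[0]/-c[2],-c[1]/-c[2]
    f=1+m["k1"]*(x*x+y*y); k=m["intrinsics"]
    return np.array([k[0,0]*x*f+k[0,2],k[1,1]*y*f+k[1,2]])
def tri(n1,p1,n2,p2):
    o1,d1=ray(n1,*p1);o2,d2=ray(n2,*p2)
    A=np.stack([d1,-d2],1);t=np.linalg.lstsq(A,o2-o1,rcond=None)[0]
    a=o1+d1*t[0];b=o2+d2*t[1];return (a+b)/2,np.linalg.norm(a-b)
def crop(src,dst,x0,y0,x1,y1,s):
    im=cv2.imread(src)[y0:y1,x0:x1]; im=cv2.resize(im,None,fx=s,fy=s,interpolation=cv2.INTER_CUBIC)
    im=np.clip(im.astype(float)*1.4,0,255).astype(np.uint8)
    for k in range((x1-x0)//10+1): cv2.putText(im,str(x0+10*k),(10*k*s,8),0,.3,(0,0,255)) ; im[:4,min(10*k*s,im.shape[1]-1)]=(0,0,255)
    for k in range((y1-y0)//10+1): cv2.putText(im,str(y0+10*k),(0,10*k*s+4),0,.3,(0,0,255))
    cv2.imwrite(dst,im)
E
python3 - <<'E'
from h import *
crop("pics/top0.png","pics/c1.png",290,195,350,245,12)
crop("pics/side0.png","pics/c2.png",260,205,320,265,10)
crop("pics/top0.png","pics/c3.png",110,170,270,245,5)
crop("pics/side0.png","pics/c4.png",225,115,310,220,6)
E
```

```text
(no output)
```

View pics/c1.png

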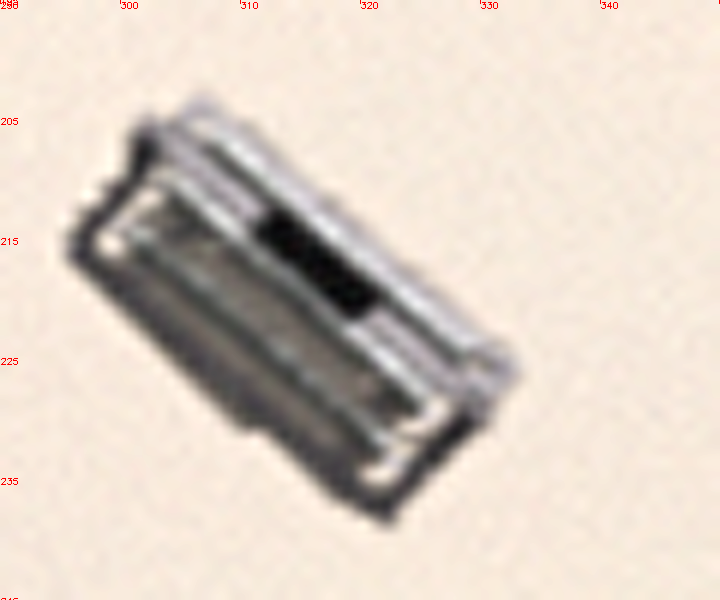

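View pics/c2.png

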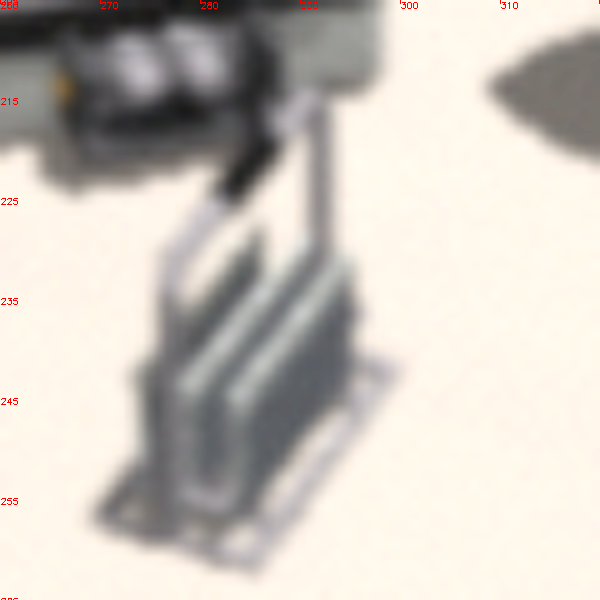

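View pics/c3.png

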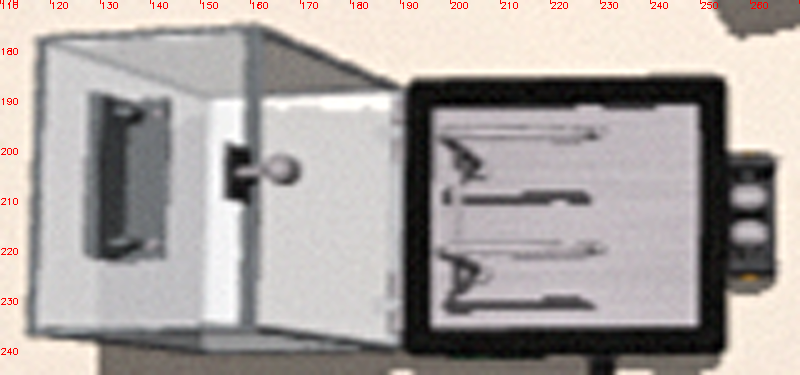

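View pics/c4.png

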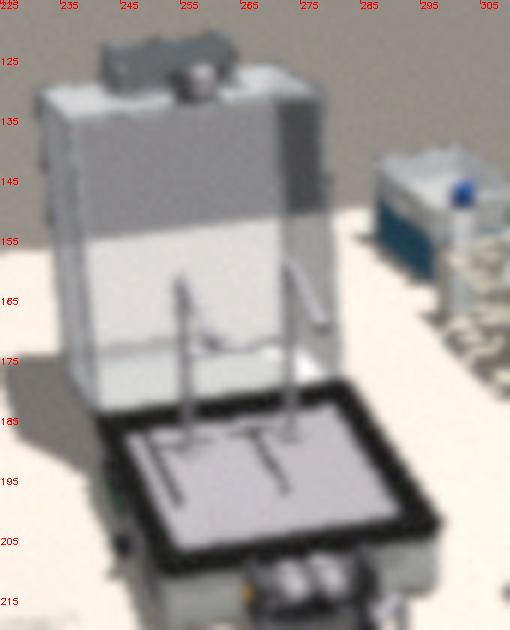

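Two things could be taken for the handle. One is the grey/white rack with a black sleeve, top (316,217) and side (285,222). The other is the yellow rack, top (401,272) and side (252,310). The crops show the first has grey panels and a white handle, so I choose that one.

The hook tips are at top (229,196) and (229,219). The hood lip is at about (130,206) in the top view.

```bash
python3 - <<'E'
from h import *
np.set_printoptions(precision=4,suppress=True)
p=cv2.imread("pics/top0.png"); D=np.load("pics/top0.npz")["d"]; S=np.load("pics/side0.npz")["d"]
g=p.max(2)
m=np.zeros(g.shape,np.uint8); m[208:225,308:326]=(g[208:225,308:326]<45)
n,l,st,c=cv2.connectedComponentsWithStats(m); 
for i in range(1,n): print(st[i],c[i])
i=1+np.argmax(st[1:,4]); ys,xs=np.where(l==i); r=cv2.minAreaRect(np.stack([xs,ys],1).astype(np.float32)); print(r)
C=onz("top",*c[i],.106); print("sleeve",C, "depthpt",dep("top",*c[i],D[int(round(c[i][1])),int(round(c[i][0]))]))
a=onz("top",303,208,.105);b=onz("top",330,228,.105); print(a,b,np.linalg.norm(b-a),np.degrees(np.arctan2((b-a)[1],(b-a)[0])))
print("tri",tri("top",c[i],"side",(284,222)))
print("proj side",proj("side",C))
# hooks
for u,v in [(229,196),(229,219),(196,196),(196,219)]: print("hook",onz("top",u,v,.166), dep("top",u,v,D[v,u]))
print("tri tips?")
for u,v in [(191,185.5),(254,185.5),(191,240.5),(254,240.5)]: print("base",onz("top",u,v,.045))
for u,v in [(245,200),(257,155+20)]: print("tray",dep("top",245,215,D[215,245])); break
# lip
for u,v in [(128,192),(128,220),(130,206),(141,206),(143,206),(126,206),(120,206),(135,206)]: print("lip",u,v,dep("top",u,v,D[v,u]))
# bystanders
for nme,u,v,z in [("flask",343,167,.1),("beaker",268,148,.12),("petri",274,269,.018),("yellow",401,272,.1)]: print(nme,onz("top",u,v,z))
for u,v in [(255,161),(273,158),(261,171),(279,169)]: print("sidehook",u,v,dep("side",u,v,S[v,u]))
E
```

```text
[311 213  11   8  34] [315.7941 216.4412]
((315.9294128417969, 216.5823516845703), (10.84652328491211, 2.9285614490509033), 40.601295471191406)
sleeve [ 0.5312 -0.261   0.106 ] depthpt [ 0.5303 -0.2605  0.1144]
[ 0.5573 -0.2227  0.105 ] [ 0.4962 -0.3033  0.105 ] 0.10115537386395664 -127.16372178848506
tri (array([ 0.5305, -0.2609,  0.1064]), np.float64(0.0014416755130270324))
proj side [284.4879 222.0692]
hook [ 0.5857 -0.0057  0.166 ] [ 0.5852 -0.0062  0.1693]
hook [ 0.5184 -0.0065  0.166 ] [ 0.5183 -0.0066  0.1667]
hook [0.5863 0.0907 0.166 ] [0.6063 0.1173 0.0398]
hook [0.5188 0.0894 0.166 ] [0.5321 0.1155 0.0409]
tri tips?
base [0.6396 0.133  0.045 ]
base [ 0.6383 -0.0691  0.045 ]
base [0.4635 0.1291 0.045 ]
base [ 0.4628 -0.0699  0.045 ]
tray [ 0.5443 -0.0404  0.0391]
lip 128 192 [0.583  0.2556 0.2624]
lip 128 220 [0.5069 0.253  0.2613]
lip 130 206 [0.5465 0.2534 0.2492]
lip 141 206 [0.5486 0.2288 0.2325]
lip 143 206 [0.5486 0.2233 0.2323]
lip 126 206 [0.5499 0.2735 0.2246]
lip 120 206 [0.5505 0.2918 0.2207]
lip 135 206 [0.5487 0.2456 0.2322]
flask [ 0.6842 -0.3468  0.1   ]
beaker [ 0.7405 -0.1172  0.12  ]
petri [ 0.3736 -0.1318  0.018 ]
yellow [ 0.3644 -0.5124  0.1   ]
sidehook 255 161 [0.5164 0.0765 0.1678]
sidehook 273 158 [0.5858 0.0784 0.1696]
sidehook 261 171 [ 0.5183 -0.0128  0.1674]
sidehook 279 169 [ 0.5852 -0.0073  0.163 ]
```

The measurements agree with the sizes given:
- **Sleeve:** (0.531,-0.261,0.106). The two-view result is within 1.5 mm of this, and z should be 0.105. The bar lies at about 50.5° in the world.
- **Hook tips:** midpoint about (0.552,-0.006) with 67 mm between them (68 given), so the seat is about (0.552,0.012).
- **Base:** 176 x 201 mm, and it matches.

Moving towards the rack.

{"op": "step_arm", "data": {
  "rows": [
    {"travel":[0.03,-0.023,0],"rot":[0,0,0],"hand":0.085},
    {"travel":[0.06,-0.046,0],"rot":[0,0,0],"hand":0.085},
    {"travel":[0.09,-0.068,0],"rot":[0,0,0],"hand":0.085},
    {"travel":[0.12,-0.09,0],"rot":[0,0,0],"hand":0.085},
    {"travel":[0.15,-0.113,0],"rot":[0,0,0],"hand":0.085}
  ],
  "grip_force": 40
}}

```text
time: 0.52
tcp_pos: [0.3018, -0.5519, 0.2418]
ee_rot: [[0.967, 0.255, -0.0], [0.255, -0.967, 0.001], [-0.0, -0.001, -1.0]]
contact_force: [0.6, -0.6, 0.6]
finger_gap: 0.0849
```

{"op": "step_arm", "data": {
  "rows": [
    {"travel":[0.03,-0.023,0],"rot":[0,0,0],"hand":0.085},
    {"travel":[0.06,-0.046,0],"rot":[0,0,0],"hand":0.085},
    {"travel":[0.09,-0.068,0],"rot":[0,0,0],"hand":0.085},
    {"travel":[0.12,-0.09,0],"rot":[0,0,0],"hand":0.085},
    {"travel":[0.15,-0.113,0],"rot":[0,0,0],"hand":0.085}
  ]
}}

```text
time: 0.93
tcp_pos: [0.4179, -0.4044, 0.242]
ee_rot: [[0.967, 0.255, -0.0], [0.255, -0.967, 0.0], [-0.0, -0.0, -1.0]]
contact_force: [0.8, -1.3, 0.3]
finger_gap: 0.0849
```

{"op": "step_arm", "data": {
  "rows": [
    {"travel":[0.03,-0.023,0],"rot":[0,0,-7],"hand":0.085},
    {"travel":[0.06,-0.046,0],"rot":[0,0,-14],"hand":0.085},
    {"travel":[0.09,-0.068,0],"rot":[0,0,-21],"hand":0.085},
    {"travel":[0.12,-0.09,0],"rot":[0,0,-28],"hand":0.085},
    {"travel":[0.147,-0.11,0],"rot":[0,0,-35],"hand":0.085}
  ]
}}

```text
time: 1.35
tcp_pos: [0.5325, -0.2597, 0.2421]
ee_rot: [[0.64, 0.768, -0.0], [0.768, -0.64, 0.001], [0.0, -0.0, -1.0]]
contact_force: [0.0, -0.6, 0.4]
finger_gap: 0.0849
```

```bash
cat >> h.py <<'E'
def go(T,yaw=None):
    s=sense();R=s["ee_rot"];d=R.T@(np.array(T)-s["tcp_pos"])
    y=np.degrees(np.arctan2(R[1,0],R[0,0]))
    print("t",round(s["time"],2),"tcp",s["tcp_pos"].round(4),"yaw",y.round(2),"tilt",R[:,2].round(3),"gap",round(s["finger_gap"],4),"F",s["contact_force"].round(2)," -> travel",d.round(4), "rotz",None if yaw is None else round(-(yaw-y),2))
E
python3 -c "
from h import *
go([.531,-.261,.097],50.5)"
```

```text
t 1.35 tcp [ 0.5325 -0.2597  0.2421] yaw 50.19 tilt [-0.     0.001 -1.   ] gap 0.0849 F [ 0.03 -0.57  0.38]  -> travel [-0.002  -0.0003  0.1451] rotz -0.31
```

{"op": "step_arm", "data": {
  "rows": [
    {"travel":[-0.002,0,0.03],"rot":[0,0,0],"hand":0.05},
    {"travel":[-0.002,0,0.06],"rot":[0,0,0],"hand":0.05},
    {"travel":[-0.002,0,0.09],"rot":[0,0,0],"hand":0.05},
    {"travel":[-0.002,0,0.12],"rot":[0,0,0],"hand":0.05},
    {"travel":[-0.002,0,0.145],"rot":[0,0,0],"hand":0.05}
  ]
}}

```text
time: 1.77
tcp_pos: [0.5292, -0.2633, 0.0951]
ee_rot: [[0.646, 0.764, -0.002], [0.764, -0.646, 0.001], [-0.001, -0.002, -1.0]]
contact_force: [-0.0, -0.4, -0.5]
finger_gap: 0.05
```

```bash
python3 - <<'E'
from h import *
go([.531,-.261,.097],50.5)
for n in ["side","top"]:
    p,d=get_image(n); cv2.imwrite(f"pics/{n}1.png",p[:,:,::-1])
crop("pics/side1.png","pics/c5.png",250,190,320,260,8)
crop("pics/top1.png","pics/c6.png",285,190,350,245,8)
E
```

```text
t 1.77 tcp [ 0.5292 -0.2633  0.0951] yaw 49.79 tilt [-0.002  0.001 -1.   ] gap 0.05 F [-0.04 -0.42 -0.45]  -> travel [ 0.0029 -0.0001 -0.0019] rotz -0.71
```

View pics/c5.png

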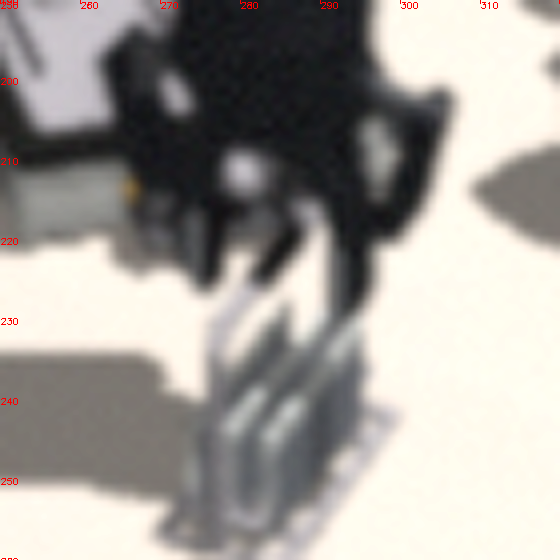

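The sleeve at (283,222) lies between the two fingers, at (274,225) and (293,228). I'm closing the gripper.

{"op": "step_arm", "data": {
  "rows": [
    {"travel":[0.003,0,-0.002],"rot":[0,0,0],"hand":0.03},
    {"travel":[0.003,0,-0.002],"rot":[0,0,0],"hand":0.01},
    {"travel":[0.003,0,-0.002],"rot":[0,0,0],"hand":0.005},
    {"travel":[0.003,0,-0.002],"rot":[0,0,0],"hand":0.005},
    {"travel":[0.003,0,-0.002],"rot":[0,0,0],"hand":0.005}
  ],
  "grip_force": 50
}}

```text
time: 2.28
tcp_pos: [0.5332, -0.2616, 0.1013]
ee_rot: [[0.646, 0.763, 0.003], [0.763, -0.646, -0.001], [0.001, 0.003, -1.0]]
contact_force: [-1.5, 1.6, 7.7]
finger_gap: 0.0104
```

{"op": "step_arm", "data": {
  "rows": [
    {"travel":[0,0,0],"rot":[0,0,0],"hand":0.005},
    {"travel":[0,0,0],"rot":[0,0,0],"hand":0.005},
    {"travel":[0,0,-0.01],"rot":[0,0,0],"hand":0.005},
    {"travel":[0,0,-0.02],"rot":[0,0,0],"hand":0.005},
    {"travel":[0,0,-0.03],"rot":[0,0,0],"hand":0.005}
  ]
}}

```text
time: 2.7
tcp_pos: [0.5317, -0.2616, 0.1303]
ee_rot: [[0.646, 0.763, -0.0], [0.763, -0.646, -0.0], [-0.0, -0.0, -1.0]]
contact_force: [-0.4, -0.5, -3.1]
finger_gap: 0.0104
```

Holding with a 10 mm gap and a load of about 3 N. Next I lift and turn.

{"op": "step_arm", "data": {
  "rows": [
    {"travel":[0,0,-0.012],"rot":[0,0,0],"hand":0.005},
    {"travel":[0,0,-0.025],"rot":[0,0,4],"hand":0.005},
    {"travel":[0,0,-0.037],"rot":[0,0,9],"hand":0.005},
    {"travel":[0,0,-0.044],"rot":[0,0,14],"hand":0.005},
    {"travel":[0,0,-0.046],"rot":[0,0,19],"hand":0.005}
  ]
}}

```text
time: 3.12
tcp_pos: [0.533, -0.2619, 0.1779]
ee_rot: [[0.861, 0.508, 0.004], [0.508, -0.861, -0.001], [0.002, 0.003, -1.0]]
contact_force: [0.4, -0.0, -2.7]
finger_gap: 0.0103
```

{"op": "step_arm", "data": {
  "rows": [
    {"travel":[0,0,0],"rot":[0,0,6],"hand":0.005},
    {"travel":[0,0,0],"rot":[0,0,12],"hand":0.005},
    {"travel":[0,0,0],"rot":[0,0,18],"hand":0.005},
    {"travel":[0,0,0],"rot":[0,0,24],"hand":0.005},
    {"travel":[0,0,0],"rot":[0,0,30],"hand":0.005}
  ]
}}

```text
time: 3.53
tcp_pos: [0.5321, -0.2613, 0.1763]
ee_rot: [[1.0, 0.008, 0.001], [0.008, -1.0, 0.0], [0.001, -0.0, -1.0]]
contact_force: [-0.3, 1.0, -2.9]
finger_gap: 0.0105
```

```bash
python3 - <<'E'
from h import *
go([.552,-.09,.176],0.8)
E
```

```text
t 3.53 tcp [ 0.5321 -0.2613  0.1763] yaw 0.49 tilt [ 0.001  0.    -1.   ] gap 0.0105 F [-0.3   0.97 -2.9 ]  -> travel [ 0.0213 -0.1711  0.0004] rotz -0.31
```

{"op": "step_arm", "data": {
  "rows": [
    {"travel":[0.004,-0.03,0],"rot":[0,0,0],"hand":0.005},
    {"travel":[0.008,-0.06,0],"rot":[0,0,0],"hand":0.005},
    {"travel":[0.012,-0.09,0],"rot":[0,0,0],"hand":0.005},
    {"travel":[0.017,-0.12,0],"rot":[0,0,0],"hand":0.005},
    {"travel":[0.021,-0.15,0],"rot":[0,0,0],"hand":0.005}
  ]
}}

```text
time: 3.95
tcp_pos: [0.5513, -0.1097, 0.1763]
ee_rot: [[1.0, 0.013, 0.001], [0.013, -1.0, 0.0], [0.001, -0.0, -1.0]]
contact_force: [0.5, -0.7, -2.8]
finger_gap: 0.0101
```

```bash
python3 - <<'E'
from h import *
D=np.load("pics/top0.npz")["d"]
for u in (256,258,260): print(dep("top",u,206,D[206,u]))
for n in ["side","top"]:
    p,d=get_image(n); np.savez(f"pics/{n}2.npz",p=p,d=d);cv2.imwrite(f"pics/{n}2.png",p[:,:,::-1])
go([.552,-.09,.176],0.8)
crop("pics/side2.png","pics/c7.png",235,140,315,230,7)
crop("pics/top2.png","pics/c8.png",185,165,300,250,7)
E
```

```text
[ 0.57633358 -0.07357474  0.01473915]
[ 0.57296497 -0.08174625  0.03942834]
[ 0.57335511 -0.08792824  0.03628799]
t 4.05 tcp [ 0.5523 -0.1032  0.1761] yaw 1.36 tilt [ 0.001  0.005 -1.   ] gap 0.0101 F [-0.46  0.28 -2.64]  -> travel [ 0.     -0.0132  0.0001] rotz 0.56
```

View pics/c7.png

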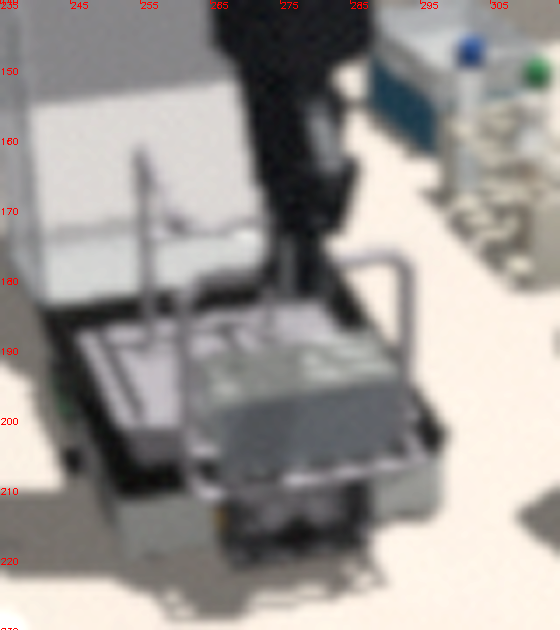

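View pics/c8.png

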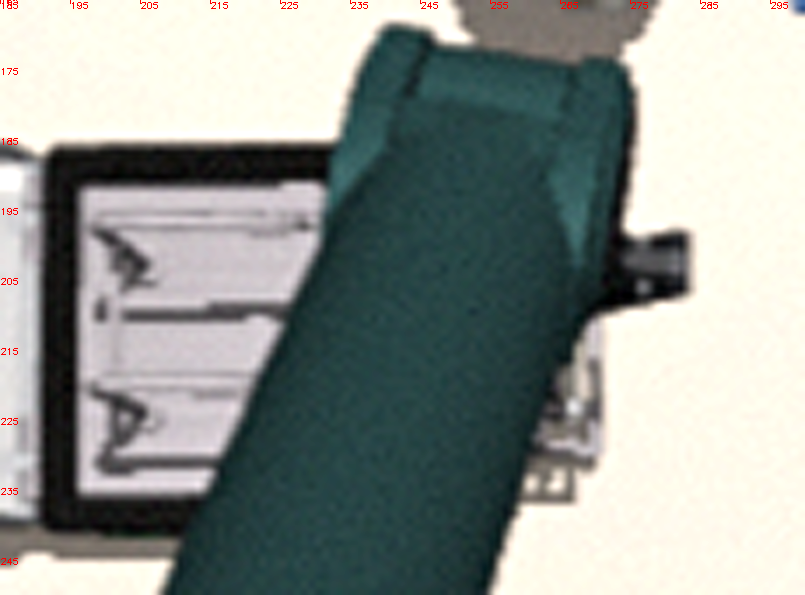

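The side view shows the rack held level in front of the hooks, with the bar from (261,181) to (291,176) and the legs at columns 261 and 291. I'll check the bar's height and centring on the plane of the tool.

```bash
python3 - <<'E'
from h import *
np.set_printoptions(precision=4,suppress=True)
p=cv2.imread("pics/side2.png").astype(int); g=p.max(2)
S=np.load("pics/side2.npz")["d"]
print(g[172:190,265:270].T); print(g[172:186,286:289].T); 
print(g[186:189,256:268]); print(g[182:185,285:298])
def ony(u,v,y):
    o,d=ray("side",u,v); return o+d*(y-o[1])/d[1]
for u,v in [(265,179.5),(268,179.3),(287,176.7),(261.8,187),(292,183)]: print(u,v,ony(u,v,-.105),dep("side",u,v,S[int(round(v)),int(round(u))]))
E
```

```text
[[142 131 146 152 154 146 125  90  68  43  23  34  77 111 106 100 124 128]
 [135 126 146 151 150 142 113  86  65  42  24  37  79 108  91  85 110 120]
 [129 130 147 154 151 140 108  82  64  37  26  39  79 106  84  79  91 103]
 [130 145 152 154 150 141 109  80  62  36  22  40  83 108  94  99  98  92]
 [132 160 158 153 150 137 106  79  55  34  24  47  83 110 104 119 122 106]]
[[180 181 178 167 148 125 146 170 167 151 126  92  65  47]
 [180 180 174 159 141 129 158 178 180 175 164 142 120  90]
 [181 180 173 157 137 133 168 180 181 181 180 174 161 136]]
[[ 86 106 117 110  91  87  97 109 113 106  91  84]
 [ 95 108 119 109  91  89  97 107 107 100  85  79]
 [ 96 105 106  98  85  90 108 125 127 124 110  91]]
[[ 74 126 164 180 181 175 149 110 107 146 174 181 182]
 [ 49  92 142 174 182 175 149 107 109 146 175 180 182]
 [ 28  65 120 161 177 175 149 109 107 146 174 181 181]]
265 179.5 [ 0.5107 -0.105   0.1796] [ 0.5086 -0.1142  0.1843]
268 179.3 [ 0.5208 -0.105   0.1788] [ 0.5187 -0.1142  0.1835]
287 176.7 [ 0.5861 -0.105   0.1785] [ 0.5835 -0.1139  0.1831]
261.8 187 [ 0.4988 -0.105   0.1536] [ 0.4961 -0.1178  0.1605]
292 183 [ 0.6035 -0.105   0.1523] [ 0.602  -0.1099  0.1549]
```

The bar's centre is at about z = 0.181 (wanted 0.184) and its middle at x of about 0.550. I'll raise it 3 mm and settle before going in.

{"op": "step_arm", "data": {
  "rows": [
    {"travel":[0,0,-0.003],"rot":[0,0,0],"hand":0.005},
    {"travel":[0,0,-0.003],"rot":[0,0,0],"hand":0.005},
    {"travel":[0,0,-0.003],"rot":[0,0,0],"hand":0.005},
    {"travel":[0,0,-0.003],"rot":[0,0,0],"hand":0.005},
    {"travel":[0,0,-0.003],"rot":[0,0,0],"hand":0.005}
  ]
}}

```text
time: 4.47
tcp_pos: [0.5507, -0.1126, 0.1784]
ee_rot: [[1.0, 0.011, 0.0], [0.011, -1.0, -0.0], [0.0, 0.0, -1.0]]
contact_force: [0.6, 0.7, -3.0]
finger_gap: 0.0103
```

```bash
python3 - <<'E'
from h import *
go([.553,.012,.180],0.8)
# refine hooks from first pictures
crop("pics/top0.png","pics/c9.png",190,188,240,226,14)
crop("pics/side0.png","pics/c10.png",248,152,290,195,14)
E
```

```text
t 4.47 tcp [ 0.5507 -0.1126  0.1784] yaw 0.64 tilt [ 0. -0. -1.] gap 0.0103 F [ 0.58  0.74 -3.01]  -> travel [ 0.0036 -0.1245 -0.0016] rotz -0.16
```

View pics/c9.png

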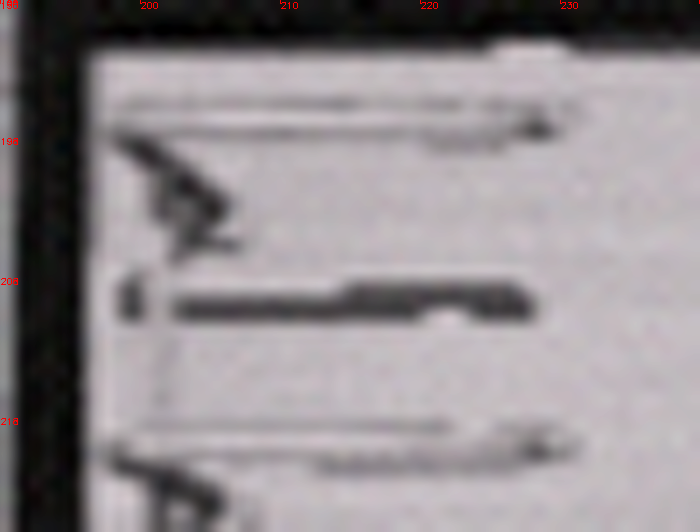

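View pics/c10.png

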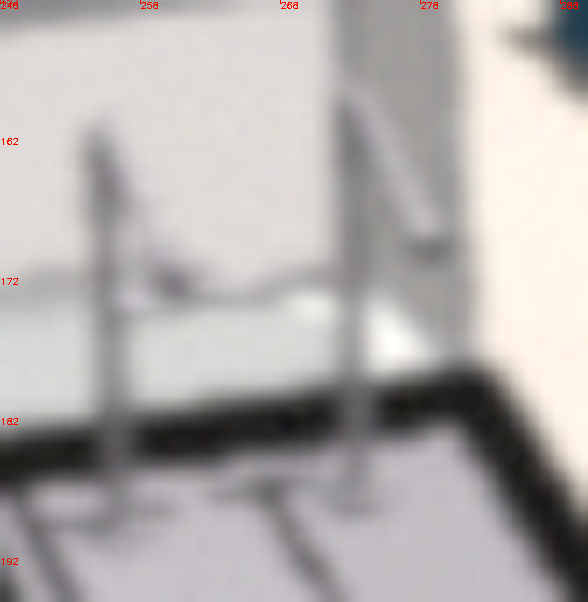

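```bash
python3 - <<'E'
from h import *
np.set_printoptions(precision=4,suppress=True)
print(tri("top",(230,195.7),"side",(278.5,168)),tri("top",(230,219),"side",(260.3,171)))
print(proj("side",[.5525+.034,-.0085,.164]),proj("side",[.5525-.034,-.0085,.164]))
print(proj("side",[.5525+.034,-.0055,.164]),proj("side",[.5525-.034,-.0055,.164]))
E
```

```text
(array([ 0.5847, -0.0086,  0.1678]), np.float64(0.0031483895944023417)) (array([ 0.5175, -0.0092,  0.166 ]), np.float64(0.0018348743910526935))
[279.4357 168.8301] [260.822  171.3484]
[279.21   168.4869] [260.6281 170.9969]
```

Triangulation puts the tips' midpoint at (0.551,-0.009), so the seat is about (0.551,0.0095). Entering slowly.

{"op": "step_arm", "data": {
  "rows": [
    {"travel":[0.001,-0.015,0],"rot":[0,0,0],"hand":0.005},
    {"travel":[0.001,-0.03,0],"rot":[0,0,0],"hand":0.005},
    {"travel":[0.002,-0.045,0],"rot":[0,0,0],"hand":0.005},
    {"travel":[0.003,-0.06,0],"rot":[0,0,0],"hand":0.005},
    {"travel":[0.003,-0.07,0],"rot":[0,0,0],"hand":0.005}
  ]
}}

```text
time: 4.88
tcp_pos: [0.5532, -0.04, 0.1782]
ee_rot: [[1.0, 0.014, 0.0], [0.014, -1.0, 0.001], [0.0, -0.001, -1.0]]
contact_force: [0.4, 0.8, -2.4]
finger_gap: 0.0105
```

{"op": "step_arm", "data": {
  "rows": [
    {"travel":[0,-0.01,0],"rot":[0,0,0],"hand":0.005},
    {"travel":[0,-0.022,0],"rot":[0,0,0],"hand":0.005},
    {"travel":[0,-0.034,0],"rot":[0,0,0],"hand":0.005},
    {"travel":[0,-0.046,0],"rot":[0,0,0],"hand":0.005},
    {"travel":[0,-0.052,0],"rot":[0,0,0],"hand":0.005}
  ]
}}

```text
time: 5.3
tcp_pos: [0.5523, 0.0133, 0.1783]
ee_rot: [[1.0, 0.015, -0.0], [0.015, -1.0, 0.001], [-0.0, -0.001, -1.0]]
contact_force: [0.5, 0.7, -2.9]
finger_gap: 0.0105
```

```bash
python3 - <<'E'
from h import *
go([.5525,.0095,.18],0.8)
p,d=get_image("side"); np.savez("pics/side3.npz",p=p,d=d);cv2.imwrite("pics/side3.png",p[:,:,::-1])
go([.5525,.0095,.18],0.8)
crop("pics/side3.png","pics/c11.png",235,130,305,220,7)
E
```

```text
t 5.3 tcp [0.5523 0.0133 0.1783] yaw 0.88 tilt [-0.     0.001 -1.   ] gap 0.0105 F [ 0.48  0.69 -2.89]  -> travel [ 0.0001  0.0038 -0.0017] rotz 0.08
t 5.35 tcp [0.5524 0.0143 0.1782] yaw 0.98 tilt [-0.     0.002 -1.   ] gap 0.0102 F [-0.57  2.35 -2.52]  -> travel [ 0.0001  0.0048 -0.0018] rotz 0.18
```

View pics/c11.png

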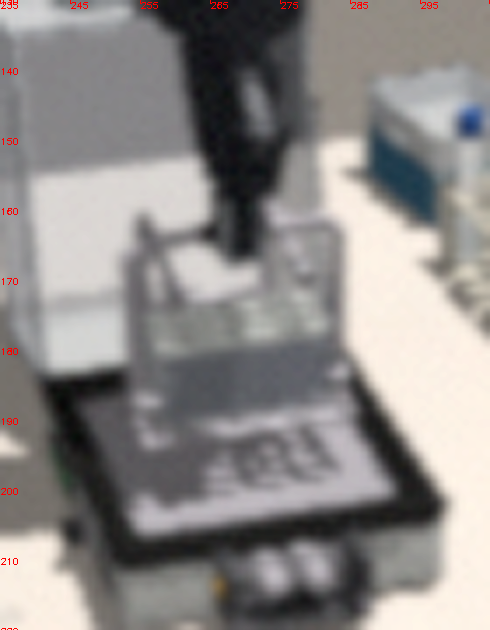

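The bar, from (252,166) to (281,162), is above both hooks and the panels hang below it. I let it settle, then sink.

{"op": "step_arm", "data": {
  "rows": [
    {"travel":[0,0,0],"rot":[0,0,0],"hand":0.005},
    {"travel":[0,0,0],"rot":[0,0,0],"hand":0.005},
    {"travel":[0,0,0.003],"rot":[0,0,0],"hand":0.005},
    {"travel":[0,0,0.006],"rot":[0,0,0],"hand":0.005},
    {"travel":[0,0,0.009],"rot":[0,0,0],"hand":0.005}
  ]
}}

```text
time: 5.77
tcp_pos: [0.5523, 0.0101, 0.169]
ee_rot: [[1.0, 0.012, -0.0], [0.012, -1.0, -0.0], [-0.0, 0.0, -1.0]]
contact_force: [-0.2, 1.1, -3.1]
finger_gap: 0.0098
```

```bash
python3 - <<'E'
from h import *
go([.5525,.0095,.156],0.8)
E
```

```text
t 5.77 tcp [0.5523 0.0101 0.169 ] yaw 0.7 tilt [-0. -0. -1.] gap 0.0098 F [-0.24  1.07 -3.08]  -> travel [0.0002 0.0006 0.013 ] rotz -0.1
```

{"op": "step_arm", "data": {
  "rows": [
    {"travel":[0,0,0.003],"rot":[0,0,0],"hand":0.005},
    {"travel":[0,0,0.006],"rot":[0,0,0],"hand":0.005},
    {"travel":[0,0,0.008],"rot":[0,0,0],"hand":0.005},
    {"travel":[0,0,0.01],"rot":[0,0,0],"hand":0.005},
    {"travel":[0,0,0.01],"rot":[0,0,0],"hand":0.005}
  ]
}}

```text
time: 6.18
tcp_pos: [0.5521, 0.0108, 0.1588]
ee_rot: [[1.0, 0.013, -0.001], [0.013, -1.0, -0.0], [-0.001, 0.0, -1.0]]
contact_force: [0.3, 0.4, -2.3]
finger_gap: 0.0102
```

```bash
python3 - <<'E'
from h import *
go([.5525,.0095,.156],0.8)
p,d=get_image("side"); cv2.imwrite("pics/side4.png",p[:,:,::-1])
crop("pics/side4.png","pics/c12.png",235,130,305,220,7)
E
```

```text
t 6.18 tcp [0.5521 0.0108 0.1588] yaw 0.77 tilt [-0.001 -0.    -1.   ] gap 0.0102 F [ 0.35  0.41 -2.3 ]  -> travel [0.0004 0.0014 0.0028] rotz -0.03
```

View pics/c12.png

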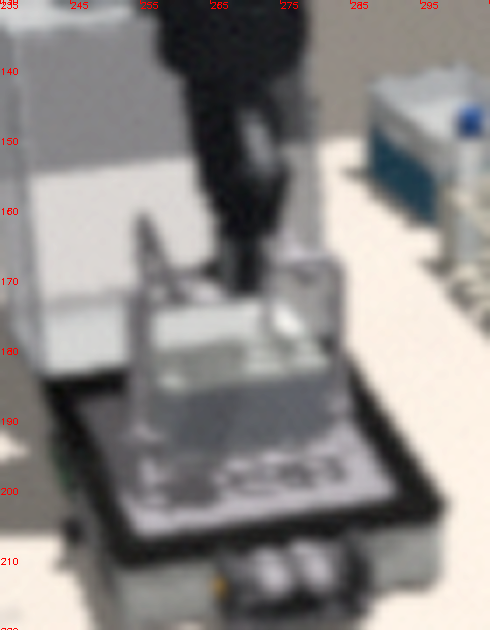

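It is sinking between the tips and still carries its full weight (-2.3 N). I'll continue in 1 mm steps until that load goes.

{"op": "step_arm", "data": {
  "rows": [
    {"travel":[0,0,0.001],"rot":[0,0,0],"hand":0.005},
    {"travel":[0,0,0.002],"rot":[0,0,0],"hand":0.005},
    {"travel":[0,0,0.003],"rot":[0,0,0],"hand":0.005},
    {"travel":[0,0,0.003],"rot":[0,0,0],"hand":0.005},
    {"travel":[0,0,0.003],"rot":[0,0,0],"hand":0.005}
  ]
}}

```text
time: 6.65
tcp_pos: [0.5525, 0.0109, 0.1564]
ee_rot: [[1.0, 0.013, 0.0], [0.013, -1.0, 0.0], [0.0, -0.0, -1.0]]
contact_force: [-0.1, 0.3, -1.8]
finger_gap: 0.01
```

{"op": "step_arm", "data": {
  "rows": [
    {"travel":[0,0,0.001],"rot":[0,0,0],"hand":0.005},
    {"travel":[0,0,0.0015],"rot":[0,0,0],"hand":0.005},
    {"travel":[0,0,0.002],"rot":[0,0,0],"hand":0.005},
    {"travel":[0,0,0.002],"rot":[0,0,0],"hand":0.005},
    {"travel":[0,0,0.002],"rot":[0,0,0],"hand":0.005}
  ]
}}

```text
time: 7.07
tcp_pos: [0.5526, 0.0108, 0.1559]
ee_rot: [[1.0, 0.013, 0.001], [0.013, -1.0, 0.0], [0.001, -0.0, -1.0]]
contact_force: [-3.8, -0.2, 10.1]
finger_gap: 0.0101
```

Contact is at TCP z = 0.156 with +10 N, so the bar is seated. I ease off 1 mm and open.

{"op": "step_arm", "data": {
  "rows": [
    {"travel":[0,0,-0.0015],"rot":[0,0,0],"hand":0.005},
    {"travel":[0,0,-0.0015],"rot":[0,0,0],"hand":0.012},
    {"travel":[0,0,-0.0015],"rot":[0,0,0],"hand":0.02},
    {"travel":[0,0,-0.0015],"rot":[0,0,0],"hand":0.035},
    {"travel":[0,0,-0.0015],"rot":[0,0,0],"hand":0.045}
  ]
}}

```text
time: 7.48
tcp_pos: [0.5526, 0.0109, 0.1557]
ee_rot: [[1.0, 0.014, 0.0], [0.014, -1.0, -0.0], [0.0, 0.0, -1.0]]
contact_force: [0.2, -0.4, 0.4]
finger_gap: 0.0434
```

{"op": "step_arm", "data": {
  "rows": [
    {"travel":[0,0,0],"rot":[0,0,0],"hand":0.045},
    {"travel":[0,0,-0.01],"rot":[0,0,0],"hand":0.045},
    {"travel":[0,0,-0.02],"rot":[0,0,0],"hand":0.045},
    {"travel":[0,0,-0.04],"rot":[0,0,0],"hand":0.045},
    {"travel":[0,0,-0.06],"rot":[0,0,0],"hand":0.045}
  ]
}}

```text
time: 7.9
tcp_pos: [0.5521, 0.0108, 0.217]
ee_rot: [[1.0, 0.013, -0.001], [0.013, -1.0, -0.0], [-0.001, 0.0, -1.0]]
contact_force: [0.4, 0.7, -0.0]
finger_gap: 0.045
```

{"op": "step_arm", "data": {
  "rows": [
    {"travel":[0,0.02,-0.03],"rot":[0,0,0],"hand":0.02},
    {"travel":[0,0.05,-0.05],"rot":[0,0,0],"hand":0.0},
    {"travel":[0,0.08,-0.06],"rot":[0,0,0],"hand":0.0},
    {"travel":[0,0.11,-0.06],"rot":[0,0,0],"hand":0.0},
    {"travel":[0,0.14,-0.06],"rot":[0,0,0],"hand":0.0}
  ]
}}

```text
time: 8.32
tcp_pos: [0.5551, -0.1306, 0.2785]
ee_rot: [[1.0, 0.014, 0.004], [0.014, -1.0, -0.001], [0.004, 0.001, -1.0]]
contact_force: [0.6, -0.5, -1.1]
finger_gap: -0.0001
```

```bash
python3 - <<'E'
from h import *
go([.5525,.0095,.156],0.8); print(sense()["q"].round(3))
for n in ["side","top"]:
    p,d=get_image(n); np.savez(f"pics/{n}5.npz",p=p,d=d);cv2.imwrite(f"pics/{n}5.png",p[:,:,::-1])
crop("pics/side5.png","pics/c13.png",225,110,315,220,6)
crop("pics/top5.png","pics/c14.png",110,165,275,250,4)
E
```

```text
t 8.32 tcp [ 0.5551 -0.1306  0.2785] yaw 0.8 tilt [ 0.004 -0.001 -1.   ] gap -0.0001 F [ 0.6  -0.54 -1.1 ]  -> travel [-0.0011 -0.1402  0.1224] rotz -0.0
[ 0.04   0.355  0.146  1.935 -0.068  0.852 -1.335]
```

View pics/c13.png

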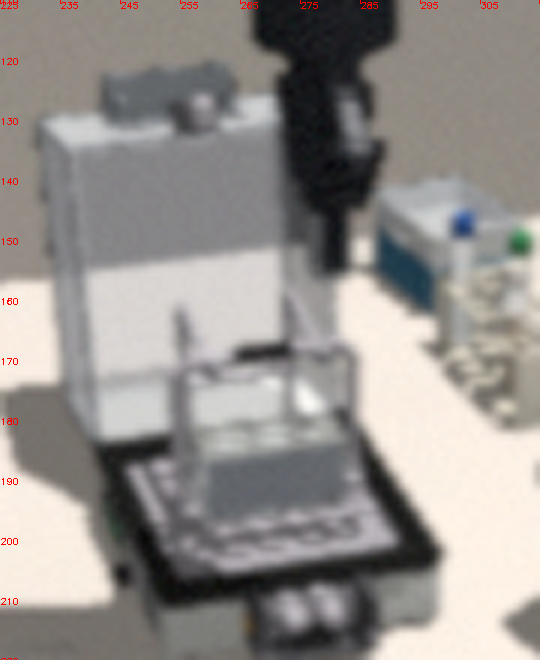

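View pics/c14.png

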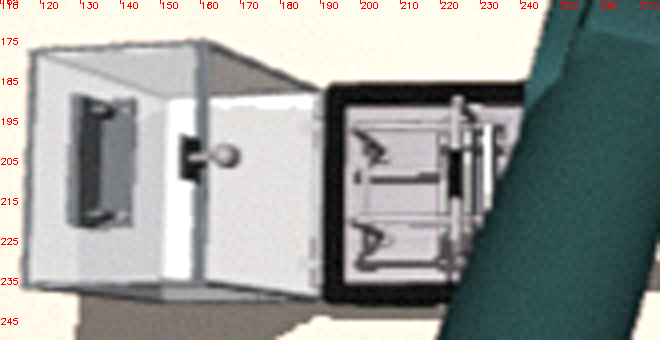

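The top view shows the sleeve at (222,207) between the hook wires, and the side view shows the bar resting on both hooks with the rack free above the tray. I'll check that position and then measure the lip.

```bash
python3 - <<'E'
from h import *
np.set_printoptions(precision=4,suppress=True)
g=cv2.imread("pics/top5.png").max(2); sub=(g[200:215,216:228]<40).astype(np.uint8)
ys,xs=np.where(sub); c=(xs.mean()+216,ys.mean()+200); print(c,len(xs),"sleeve",onz("top",*c,.161))
g=cv2.imread("pics/side5.png").max(2); sub=(g[163:174,262:276]<45).astype(np.uint8)
ys,xs=np.where(sub); cs=(xs.mean()+262,ys.mean()+163); print(cs,len(xs),tri("top",c,"side",cs))
for n in ("top","side"):
    D=np.load(f"pics/{n}5.npz")["d"]; P=[]
    u0,u1,v0,v1=(112,165,175,240) if n=="top" else (225,285,112,145)
    for v in range(v0,v1):
        for u in range(u0,u1):
            if D[v,u]>0:
                q=dep(n,u,v,D[v,u]); 
                if .51<q[0]<.59 and .2<q[1]<.33 and q[2]>.2: P.append((*q,u,v))
    P=np.array(P); print(n,len(P))
    L=P[P[:,2]>.238]; print(" hi pts",len(L),"x",L[:,0].min(),L[:,0].max(),"y",np.percentile(L[:,1],[0,10,50,90,100]),"z",np.percentile(L[:,2],[0,10,50,90,100]))
    for yb in np.arange(.2,.33,.008):
        s=P[(P[:,1]>=yb)&(P[:,1]<yb+.008)]
        if len(s): print("  y",round(yb+.004,3),len(s),np.percentile(s[:,2],[0,25,50,75,100]))
for th in (1.6,1.65,1.7,1.75):
    r=lambda a,b:(.1295-(a*np.cos(th)-b*np.sin(th)),.045+a*np.sin(th)+b*np.cos(th))
    print(th,"lip mid",np.round(r(.216,.088),4),"tip",np.round(r(.232,.088),4),"wall@lip",np.round(r(.2,.088),4),"topedge",np.round(r(.2,.14),4),"proj side tip", proj("side",[.551,*r(.232,.084)]),"top",proj("top",[.551,*r(.232,.084)]),proj("top",[.551,*r(.2,.14)]))
E
```

```text
(np.float64(223.0), np.float64(208.0)) 33 sleeve [0.5512 0.0121 0.161 ]
(np.float64(269.1666666666667), np.float64(168.33333333333334)) 6 (array([0.5525, 0.0118, 0.1615]), np.float64(0.0027100406555069425))Traceback (most recent call last):
  File "<stdin>", line 13, in <module>
  File "h.py", line 12, in dep
    o,d=ray(n,u,v); return o+d*D
        ~~~^^^^^^^
  File "h.py", line 6, in ray
    m=K(n);k=m["intrinsics"]
  File "h.py", line 4, in K
    m=camera_model(n); return m
ValueError: time passes only in moves, steps and waits
```

Sleeve at (0.551,0.012,0.161), so it is seated. `camera_model` refused to be called that many times, so I'll cache it.

```bash
python3 - <<'E'
import re
s=open("h.py").read()
s=s.replace('''def K(n):
    m=camera_model(n); return m''','''_c={}
def K(n):
    if n not in _c: _c[n]=camera_model(n)
    return _c[n]''')
open("h.py","w").write(s)
E
python3 - <<'E'
from h import *
np.set_printoptions(precision=4,suppress=True)
for n in ("top","side"):
    D=np.load(f"pics/{n}5.npz")["d"]; P=[]
    u0,u1,v0,v1=(112,165,175,240) if n=="top" else (225,285,112,145)
    for v in range(v0,v1):
        for u in range(u0,u1):
            if D[v,u]>0:
                q=dep(n,u,v,D[v,u]); 
                if .51<q[0]<.59 and .2<q[1]<.33 and q[2]>.2: P.append((*q,u,v))
    P=np.array(P); print(n,len(P))
    L=P[P[:,2]>.238]; print(" hi pts",len(L),"x",L[:,0].min(),L[:,0].max(),"y",np.percentile(L[:,1],[0,10,50,90,100]),"z",np.percentile(L[:,2],[0,10,50,90,100]))
    for yb in np.arange(.2,.33,.008):
        s=P[(P[:,1]>=yb)&(P[:,1]<yb+.008)]
        if len(s): print("  y",round(yb+.004,3),len(s),np.percentile(s[:,2],[0,25,50,75,100]))
for th in (1.6,1.65,1.7,1.75):
    r=lambda a,b:(.131-(a*np.cos(th)-b*np.sin(th)),.045+a*np.sin(th)+b*np.cos(th))
    print(th,"lip mid",np.round(r(.216,.088),4),"tip",np.round(r(.232,.088),4),"wall@lip",np.round(r(.2,.088),4),"topedge",np.round(r(.2,.14),4),"proj side tip", proj("side",[.551,*r(.232,.084)]),"top",proj("top",[.551,*r(.232,.084)]),proj("top",[.551,*r(.2,.14)]))
E
```

```text
top 1013
 hi pts 238 x 0.5103280444396313 0.589647103321055 y [0.2005 0.2291 0.2517 0.2577 0.2611] z [0.238  0.2393 0.2522 0.2613 0.2664]
  y 0.204 73 [0.2313 0.2337 0.2353 0.2371 0.2411]
  y 0.212 80 [0.2296 0.2331 0.2349 0.236  0.2398]
  y 0.22 75 [0.2291 0.2312 0.233  0.2347 0.2394]
  y 0.228 89 [0.2279 0.2316 0.2335 0.2357 0.24  ]
  y 0.236 77 [0.227  0.2316 0.2334 0.2356 0.2472]
  y 0.244 89 [0.226  0.2308 0.2323 0.2361 0.2497]
  y 0.252 180 [0.2281 0.2422 0.2498 0.2572 0.2664]
  y 0.26 39 [0.2546 0.2572 0.2589 0.2598 0.2622]
  y 0.276 60 [0.2166 0.2208 0.2229 0.2245 0.2275]
  y 0.284 80 [0.2167 0.22   0.2214 0.2226 0.2252]
  y 0.292 76 [0.2157 0.2186 0.2202 0.2214 0.225 ]
  y 0.3 74 [0.2129 0.2171 0.2189 0.22   0.2251]
  y 0.308 21 [0.2148 0.217  0.2175 0.2189 0.2212]
side 177
 hi pts 125 x 0.5100792475379777 0.5889972543334712 y [0.2321 0.2441 0.2497 0.2553 0.2596] z [0.2386 0.2421 0.2503 0.2605 0.2628]
  y 0.204 5 [0.2367 0.2372 0.2374 0.2374 0.238 ]
  y 0.212 2 [0.235  0.2352 0.2354 0.2356 0.2358]
  y 0.22 8 [0.234  0.2343 0.2346 0.2353 0.2369]
  y 0.228 9 [0.2326 0.2339 0.2
[... 361 characters left out ...]

1.6 lip mid [0.2253 0.2583] tip [0.2257 0.2743] wall@lip [0.2248 0.2423] topedge [0.2768 0.2408] proj side tip [254.3134 120.1973] top [138.49   203.0017] [122.6906 204.8259]
1.65 lip mid [0.2358 0.2534] tip [0.2371 0.2693] wall@lip [0.2345 0.2374] topedge [0.2864 0.2333] proj side tip [253.7561 120.5146] top [134.8861 203.2768] [120.251  205.2151]
1.7 lip mid [0.2461 0.2479] tip [0.2482 0.2637] wall@lip [0.244 0.232] topedge [0.2956 0.2253] proj side tip [253.2283 120.9838] top [131.4797 203.578 ] [118.0447 205.6215]
1.75 lip mid [0.2561 0.2419] tip [0.2589 0.2576] wall@lip [0.2532 0.2261] topedge [0.3044 0.2168] proj side tip [252.7305 121.6003] top [128.2811 203.9039] [116.0749 206.0433]
```

The lip's left face runs from (y,z) of about (0.252,0.227) to (0.258,0.260), which gives a hood angle near 1.74. The ledge left of it is at z of about 0.222 and reaches y of about 0.306. I'll move up, over and behind the lip with the fingers shut.

{"op": "step_arm", "data": {
  "rows": [
    {"travel":[0,0,-0.03],"rot":[0,0,0],"hand":0.0},
    {"travel":[0,-0.03,-0.06],"rot":[0,0,0],"hand":0.0},
    {"travel":[0,-0.07,-0.06],"rot":[0,0,0],"hand":0.0},
    {"travel":[0,-0.11,-0.06],"rot":[0,0,0],"hand":0.0},
    {"travel":[0,-0.15,-0.06],"rot":[0,0,0],"hand":0.0}
  ]
}}

```text
time: 8.83
tcp_pos: [0.5523, 0.0227, 0.3378]
ee_rot: [[1.0, 0.013, 0.003], [0.013, -1.0, 0.001], [0.003, -0.001, -1.0]]
contact_force: [-0.2, 0.7, 0.1]
finger_gap: 0.0001
```

{"op": "step_arm", "data": {
  "rows": [
    {"travel":[0,-0.04,0],"rot":[0,0,0],"hand":0.0},
    {"travel":[0,-0.08,0],"rot":[0,0,0],"hand":0.0},
    {"travel":[0,-0.12,0],"rot":[0,0,0],"hand":0.0},
    {"travel":[0,-0.16,0],"rot":[0,0,0],"hand":0.0},
    {"travel":[0,-0.2,0],"rot":[0,0,0],"hand":0.0}
  ]
}}

```text
time: 9.25
tcp_pos: [0.5488, 0.2232, 0.337]
ee_rot: [[1.0, 0.014, 0.001], [0.014, -1.0, 0.001], [0.001, -0.001, -1.0]]
contact_force: [-0.1, -0.2, -0.3]
finger_gap: -0.0001
```

```bash
python3 - <<'E'
from h import *
go([.551,.283,.300],0.8)
E
```

```text
t 9.25 tcp [0.5488 0.2232 0.337 ] yaw 0.8 tilt [ 0.001  0.001 -1.   ] gap -0.0001 F [-0.11 -0.23 -0.33]  -> travel [ 0.003  -0.0597  0.037 ] rotz 0.0
```

{"op": "step_arm", "data": {
  "rows": [
    {"travel":[0.001,-0.025,0.01],"rot":[0,0,0],"hand":0.0},
    {"travel":[0.002,-0.045,0.02],"rot":[0,0,0],"hand":0.0},
    {"travel":[0.003,-0.06,0.03],"rot":[0,0,0],"hand":0.0},
    {"travel":[0.003,-0.06,0.035],"rot":[0,0,0],"hand":0.0},
    {"travel":[0.003,-0.06,0.035],"rot":[0,0,0],"hand":0.0}
  ]
}}

```text
time: 9.67
tcp_pos: [0.5506, 0.2805, 0.2995]
ee_rot: [[1.0, 0.015, -0.003], [0.015, -1.0, -0.002], [-0.003, 0.002, -1.0]]
contact_force: [-0.1, -1.1, -0.2]
finger_gap: -0.0001
```

```bash
python3 - <<'E'
from h import *
go([.551,.283,.251],0.8)
for n in ["side","top"]:
    p,d=get_image(n); cv2.imwrite(f"pics/{n}6.png",p[:,:,::-1])
crop("pics/side6.png","pics/c15.png",215,80,315,200,5)
E
```

```text
t 9.67 tcp [0.5506 0.2805 0.2995] yaw 0.84 tilt [-0.003 -0.002 -1.   ] gap -0.0001 F [-0.12 -1.15 -0.16]  -> travel [ 0.0005 -0.0026  0.0484] rotz 0.04
```

View pics/c15.png

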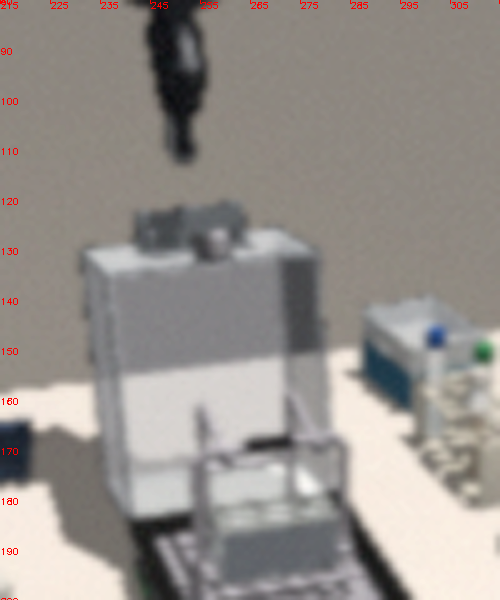

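The fingers, at (250,110), are above and behind the lip at (251,124). Descending.

{"op": "step_arm", "data": {
  "rows": [
    {"travel":[0,-0.003,0.01],"rot":[0,0,0],"hand":0.0},
    {"travel":[0,-0.003,0.02],"rot":[0,0,0],"hand":0.0},
    {"travel":[0,-0.003,0.03],"rot":[0,0,0],"hand":0.0},
    {"travel":[0,-0.003,0.04],"rot":[0,0,0],"hand":0.0},
    {"travel":[0,-0.003,0.048],"rot":[0,0,0],"hand":0.0}
  ]
}}

```text
time: 10.18
tcp_pos: [0.5512, 0.2831, 0.251]
ee_rot: [[1.0, 0.013, -0.002], [0.013, -1.0, -0.001], [-0.002, 0.001, -1.0]]
contact_force: [-0.6, -1.4, 0.4]
finger_gap: -0.0006
```

```bash
cat > arc.py <<'E'
import numpy as np
# TCP target so that block's lower right edge lies at s (mm from wall) on lip face
H=np.array([.131,.045]); half=.0145
def tcp(th,s):
    a=.2+s; b=.088
    y=H[0]-(a*np.cos(th)-b*np.sin(th)); z=H[1]+a*np.sin(th)+b*np.cos(th)
    return y+half, z+.011
if __name__=="__main__":
    for th in np.arange(1.74,-.01,-.1): print(round(th,2),np.round(tcp(th,.016),4))
E
python3 arc.py; python3 - <<'E'
from h import *
go([.551,.283,.251],0.8)
E
```

```text
1.74 [0.2686 0.2541]
1.64 [0.2482 0.2654]
1.54 [0.2268 0.2746]
1.44 [0.2046 0.2816]
1.34 [0.1818 0.2864]
1.24 [0.1586 0.2889]
1.14 [0.1353 0.289 ]
1.04 [0.112  0.2868]
0.94 [0.0892 0.2823]
0.84 [0.0669 0.2756]
0.74 [0.0453 0.2666]
0.64 [0.0248 0.2556]
0.54 [0.0055 0.2425]
0.44 [-0.0124  0.2276]
0.34 [-0.0288  0.211 ]
0.24 [-0.0434  0.1928]
0.14 [-0.0561  0.1733]
0.04 [-0.0668  0.1526]
t 10.18 tcp [0.5512 0.2831 0.251 ] yaw 0.74 tilt [-0.002 -0.001 -1.   ] gap -0.0006 F [-0.62 -1.4   0.42]  -> travel [-0.0002  0.0001  0.    ] rotz -0.06
```

With the jaw axis across, the 29 mm finger block would meet the hood wall near shut. I'll turn the tool 90° so the block is 22 mm across and clears the wall with s = 28 mm.

{"op": "step_arm", "data": {
  "rows": [
    {"travel":[0,-0.002,0],"rot":[0,0,-7],"hand":0.0},
    {"travel":[0,-0.002,0],"rot":[0,0,-14],"hand":0.0},
    {"travel":[0,-0.002,0],"rot":[0,0,-21],"hand":0.0},
    {"travel":[0,-0.002,0],"rot":[0,0,-28],"hand":0.0},
    {"travel":[0,-0.002,0],"rot":[0,0,-35],"hand":0.0}
  ]
}}

```text
time: 10.6
tcp_pos: [0.5515, 0.2856, 0.2519]
ee_rot: [[0.808, 0.589, -0.001], [0.589, -0.808, -0.0], [-0.001, -0.0, -1.0]]
contact_force: [0.3, -0.1, 0.3]
finger_gap: 0.0002
```

{"op": "step_arm", "data": {
  "rows": [
    {"travel":[0,0,0],"rot":[0,0,-7],"hand":0.0},
    {"travel":[0,0,0],"rot":[0,0,-14],"hand":0.0},
    {"travel":[0,0,0],"rot":[0,0,-21],"hand":0.0},
    {"travel":[0,0,0],"rot":[0,0,-28],"hand":0.0},
    {"travel":[0,0,0],"rot":[0,0,-35],"hand":0.0}
  ]
}}

```text
time: 11.02
tcp_pos: [0.5515, 0.2855, 0.2519]
ee_rot: [[0.324, 0.946, -0.001], [0.946, -0.324, -0.0], [-0.001, -0.001, -1.0]]
contact_force: [0.7, -0.9, 0.2]
finger_gap: 0.0001
```

{"op": "step_arm", "data": {
  "rows": [
    {"travel":[0,0,0],"rot":[0,0,-7],"hand":0.0},
    {"travel":[0,0,0],"rot":[0,0,-14],"hand":0.0},
    {"travel":[0,0,0],"rot":[0,0,-20],"hand":0.0},
    {"travel":[0,0,0],"rot":[0,0,-20],"hand":0.0},
    {"travel":[0,0,0],"rot":[0,0,-20],"hand":0.0}
  ]
}}

```text
time: 11.43
tcp_pos: [0.5516, 0.2855, 0.2521]
ee_rot: [[-0.01, 1.0, -0.001], [1.0, 0.01, -0.0], [-0.0, -0.001, -1.0]]
contact_force: [0.4, -0.1, -0.5]
finger_gap: -0.0002
```

```bash
sed -i 's/half=.0145/half=.011/' arc.py; python3 - <<'E'
from h import *
from arc import tcp
s=sense();go([.551,.283,.251],90.8); print(s["q"].round(2))
for th in np.arange(1.74,-.01,-.1):
    ss=.014+.014*min(1,(1.74-th)/.9); y,z=tcp(th,ss); print(round(th,2),round(ss,3),np.round([y,z],4))
E
```

```text
t 11.43 tcp [0.5516 0.2855 0.2521] yaw 90.59 tilt [-0.001 -0.    -1.   ] gap -0.0002 F [ 0.41 -0.12 -0.5 ]  -> travel [-0.0025 -0.0006  0.0011] rotz -0.21
[-0.26  0.48 -0.4   1.83  0.23  0.88 -0.76]
1.74 0.014 [0.2648 0.2521]
1.64 0.016 [0.2447 0.265 ]
1.54 0.017 [0.2233 0.2757]
1.44 0.019 [0.2007 0.2843]
1.34 0.02 [0.1773 0.2905]
1.24 0.022 [0.1532 0.2943]
1.14 0.023 [0.1287 0.2957]
1.04 0.025 [0.104  0.2945]
0.94 0.026 [0.0795 0.2908]
0.84 0.028 [0.0553 0.2845]
0.74 0.028 [0.033  0.2747]
0.64 0.028 [0.0117 0.2627]
0.54 0.028 [-0.0083  0.2487]
0.44 0.028 [-0.0268  0.2327]
0.34 0.028 [-0.0436  0.215 ]
0.24 0.028 [-0.0585  0.1957]
0.14 0.028 [-0.0715  0.175 ]
0.04 0.028 [-0.0823  0.153 ]
```

Tool x is now world +y. I make contact first, then follow the arc about 0.2 rad per call.

{"op": "step_arm", "data": {
  "rows": [
    {"travel":[-0.005,0,0],"rot":[0,0,0],"hand":0.0},
    {"travel":[-0.009,0,0],"rot":[0,0,0],"hand":0.0},
    {"travel":[-0.013,0,0],"rot":[0,0,0],"hand":0.0},
    {"travel":[-0.017,0,0],"rot":[0,0,0],"hand":0.0},
    {"travel":[-0.021,0,0],"rot":[0,0,0],"hand":0.0}
  ]
}}

```text
time: 11.85
tcp_pos: [0.552, 0.268, 0.254]
ee_rot: [[-0.014, 1.0, 0.002], [1.0, 0.014, 0.006], [0.006, 0.002, -1.0]]
contact_force: [-1.9, 7.7, 5.6]
finger_gap: -0.0003
```

{"op": "step_arm", "data": {
  "rows": [
    {"travel":[-0.004,0,-0.003],"rot":[0,0,0],"hand":0.0},
    {"travel":[-0.008,0,-0.006],"rot":[0,0,0],"hand":0.0},
    {"travel":[-0.012,0,-0.008],"rot":[0,0,0],"hand":0.0},
    {"travel":[-0.016,0,-0.011],"rot":[0,0,0],"hand":0.0},
    {"travel":[-0.02,0,-0.013],"rot":[0,0,0],"hand":0.0}
  ]
}}

```text
time: 12.27
tcp_pos: [0.5521, 0.2447, 0.2662]
ee_rot: [[-0.013, 1.0, -0.0], [1.0, 0.013, 0.0], [0.0, -0.0, -1.0]]
contact_force: [-0.8, 4.1, 1.1]
finger_gap: 0.0
```

```bash
python3 - <<'E'
from h import *
p,d=get_image("side"); cv2.imwrite("pics/side7.png",p[:,:,::-1])
crop("pics/side7.png","pics/c16.png",215,80,315,200,5); go([.551,.2447,.265],90.8)
E
```

```text
t 12.32 tcp [0.5523 0.2437 0.2665] yaw 90.69 tilt [ 0. -0. -1.] gap 0.0002 F [-1.58  3.53  2.63]  -> travel [ 0.001  -0.0013  0.0015] rotz -0.11
```

View pics/c16.png

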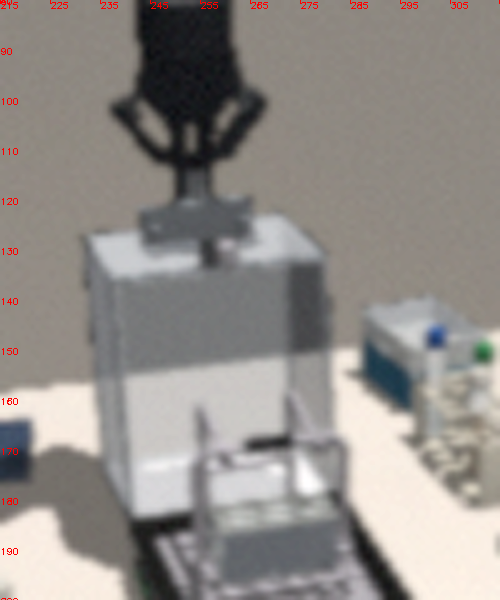

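The hood is moving under 4 N, with the fingers behind the lip at (252,118). Continuing along the arc.

{"op": "step_arm", "data": {
  "rows": [
    {"travel":[-0.009,0,-0.004],"rot":[0,0,0],"hand":0.0},
    {"travel":[-0.017,0,-0.008],"rot":[0,0,0],"hand":0.0},
    {"travel":[-0.026,0,-0.012],"rot":[0,0,0],"hand":0.0},
    {"travel":[-0.035,0,-0.015],"rot":[0,0,0],"hand":0.0},
    {"travel":[-0.044,0,-0.018],"rot":[0,0,0],"hand":0.0}
  ]
}}

```text
time: 12.73
tcp_pos: [0.5526, 0.1991, 0.2837]
ee_rot: [[-0.013, 1.0, -0.001], [1.0, 0.013, -0.001], [-0.001, -0.001, -1.0]]
contact_force: [-0.5, 3.6, -2.1]
finger_gap: 0.0
```

{"op": "step_arm", "data": {
  "rows": [
    {"travel":[-0.009,0,-0.003],"rot":[0,0,0],"hand":0.0},
    {"travel":[-0.018,0,-0.005],"rot":[0,0,0],"hand":0.0},
    {"travel":[-0.027,0,-0.007],"rot":[0,0,0],"hand":0.0},
    {"travel":[-0.037,0,-0.009],"rot":[0,0,0],"hand":0.0},
    {"travel":[-0.047,0,-0.01],"rot":[0,0,0],"hand":0.0}
  ]
}}

```text
time: 13.15
tcp_pos: [0.5535, 0.153, 0.2942]
ee_rot: [[-0.013, 1.0, 0.0], [1.0, 0.013, -0.0], [-0.0, 0.0, -1.0]]
contact_force: [-0.2, 2.6, -1.0]
finger_gap: -0.0002
```

{"op": "step_arm", "data": {
  "rows": [
    {"travel":[-0.01,0,-0.001],"rot":[0,0,0],"hand":0.0},
    {"travel":[-0.019,0,-0.001],"rot":[0,0,0],"hand":0.0},
    {"travel":[-0.029,0,-0.001],"rot":[0,0,0],"hand":0.0},
    {"travel":[-0.039,0,-0.001],"rot":[0,0,0],"hand":0.0},
    {"travel":[-0.049,0,0],"rot":[0,0,0],"hand":0.0}
  ]
}}

```text
time: 13.57
tcp_pos: [0.5541, 0.1038, 0.2938]
ee_rot: [[-0.013, 1.0, -0.0], [1.0, 0.013, -0.0], [-0.0, -0.0, -1.0]]
contact_force: [1.0, 1.9, -0.3]
finger_gap: -0.0002
```

```bash
python3 - <<'E'
from h import *
p,d=get_image("side"); cv2.imwrite("pics/side8.png",p[:,:,::-1])
crop("pics/side8.png","pics/c17.png",215,80,315,200,5); go([.551,.104,.2945],90.8)
E
```

```text
t 13.62 tcp [0.5541 0.1008 0.2934] yaw 90.59 tilt [-0.001 -0.003 -1.   ] gap 0.0 F [0.21 0.74 0.14]  -> travel [ 0.0032 -0.0031 -0.0011] rotz -0.21
```

View pics/c17.png

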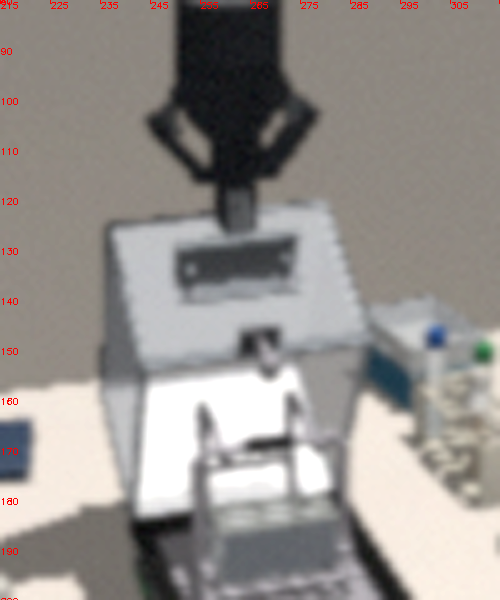

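```bash
python3 - <<'E'
from h import *
np.set_printoptions(precision=1,suppress=True)
print("E",proj("side",[.554,.0908,.2825]))
for th in (1.15,1.1,1.05,1.0,.95,.9):
    r=lambda a,b:[.551,.131-(a*np.cos(th)-b*np.sin(th)),.045+a*np.sin(th)+b*np.cos(th)]
    print(th,"tip top",proj("side",r(.232,.088)),"tip bot",proj("side",r(.232,.08)),"root",proj("side",r(.2,.08)),"hood edge",proj("side",r(.2,0)),"topedge",proj("side",r(.2,.14)))
crop("pics/side8.png","pics/c18.png",235,105,295,165,12)
E
```

```text
E [262.8 128.9]
1.15 tip top [260.2 124.1] tip bot [260.7 125.5] root [260.2 132. ] hood edge [265.2 147.4] topedge [256.7 121.1]
1.1 tip top [261.  125.4] tip bot [261.5 127. ] root [260.9 133.2] hood edge [265.9 149.5] topedge [257.4 121.6]
1.05 tip top [261.8 126.9] tip bot [262.3 128.6] root [261.6 134.5] hood edge [266.5 151.6] topedge [258.1 122.2]
1.0 tip top [262.6 128.6] tip bot [263.1 130.4] root [262.3 135.9] hood edge [267.2 153.9] topedge [258.8 123. ]
0.95 tip top [263.4 130.4] tip bot [263.9 132.3] root [263.  137.5] hood edge [267.8 156.2] topedge [259.5 124. ]
0.9 tip top [264.3 132.5] tip bot [264.7 134.4] root [263.7 139.2] hood edge [268.4 158.7] topedge [260.3 125.1]
```

View pics/c18.png

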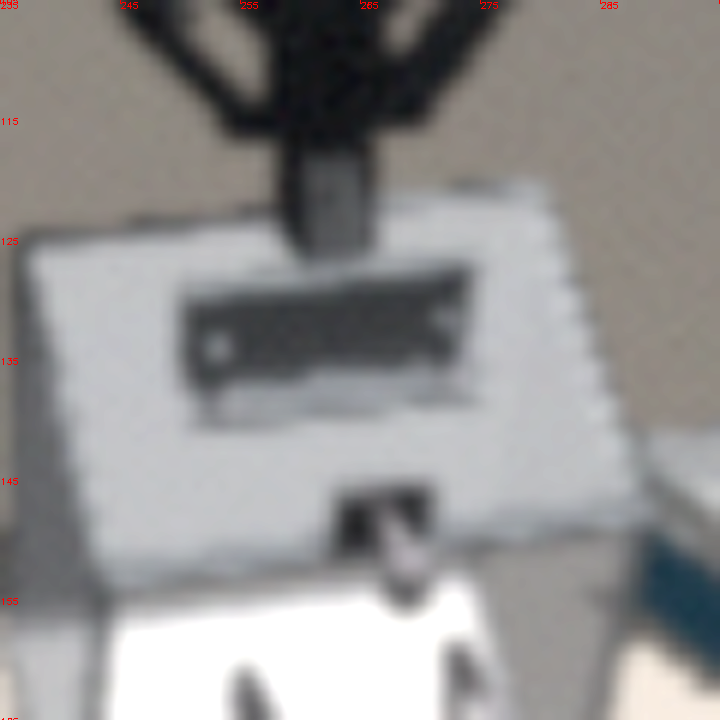

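The hood is at about 1.06 rad, with the edge at row 150 and the lip end at row 127. The fingertip sits just behind the lip end, as planned. Going on.

{"op": "step_arm", "data": {
  "rows": [
    {"travel":[-0.009,0,0.001],"rot":[0,0,0],"hand":0.0},
    {"travel":[-0.018,0,0.002],"rot":[0,0,0],"hand":0.0},
    {"travel":[-0.028,0,0.004],"rot":[0,0,0],"hand":0.0},
    {"travel":[-0.037,0,0.007],"rot":[0,0,0],"hand":0.0},
    {"travel":[-0.047,0,0.01],"rot":[0,0,0],"hand":0.0}
  ]
}}

```text
time: 14.03
tcp_pos: [0.5547, 0.0568, 0.2836]
ee_rot: [[-0.013, 1.0, -0.0], [1.0, 0.013, -0.0], [-0.0, -0.0, -1.0]]
contact_force: [0.4, 1.4, -0.0]
finger_gap: -0.0
```

{"op": "step_arm", "data": {
  "rows": [
    {"travel":[-0.008,0,0.004],"rot":[0,0,0],"hand":0.0},
    {"travel":[-0.017,0,0.008],"rot":[0,0,0],"hand":0.0},
    {"travel":[-0.026,0,0.012],"rot":[0,0,0],"hand":0.0},
    {"travel":[-0.034,0,0.017],"rot":[0,0,0],"hand":0.0},
    {"travel":[-0.043,0,0.022],"rot":[0,0,0],"hand":0.0}
  ]
}}

```text
time: 14.45
tcp_pos: [0.5554, 0.0139, 0.2614]
ee_rot: [[-0.013, 1.0, 0.0], [1.0, 0.013, -0.0], [-0.0, 0.0, -1.0]]
contact_force: [-0.6, 0.8, 1.8]
finger_gap: 0.0
```

```bash
python3 - <<'E'
from h import *
p,d=get_image("side"); cv2.imwrite("pics/side9.png",p[:,:,::-1])
crop("pics/side9.png","pics/c19.png",230,90,310,180,8); go([.551,.0117,.2627],90.8)
np.set_printoptions(precision=1,suppress=True)
for th in (.8,.75,.7,.65,.6,.55):
    r=lambda a,b:[.551,.131-(a*np.cos(th)-b*np.sin(th)),.045+a*np.sin(th)+b*np.cos(th)]
    print(th,"tip top",proj("side",r(.232,.088)),"tip bot",proj("side",r(.232,.08)),"root",proj("side",r(.2,.08)),"hood edge",proj("side",r(.2,0)),"topedge",proj("side",r(.2,.14)))
E
```

```text
t 14.5 tcp [0.5547 0.0113 0.2601] yaw 90.61 tilt [-0.002 -0.002 -1.   ] gap -0.0001 F [ 1.23 -1.31 -0.35]  -> travel [ 0.0005 -0.0037 -0.0026] rotz -0.19
0.8 tip top [265.9 137.1] tip bot [266.4 139.1] root [265.1 143.1] hood edge [269.5 163.8] topedge [261.8 128. ]
0.75 tip top [266.8 139.6] tip bot [267.2 141.7] root [265.8 145.2] hood edge [270.1 166.5] topedge [262.6 129.6]
0.7 tip top [267.6 142.2] tip bot [268.  144.4] root [266.5 147.5] hood edge [270.6 169.2] topedge [263.5 131.5]
0.65 tip top [268.4 145.1] tip bot [268.8 147.3] root [267.2 149.8] hood edge [271.1 171.9] topedge [264.3 133.5]
0.6 tip top [269.2 148. ] tip bot [269.6 150.3] root [267.9 152.3] hood edge [271.6 174.7] topedge [265.1 135.6]
0.55 tip top [270.  151.1] tip bot [270.3 153.4] root [268.5 154.9] hood edge [272.1 177.5] topedge [265.9 138. ]
```

View pics/c19.png

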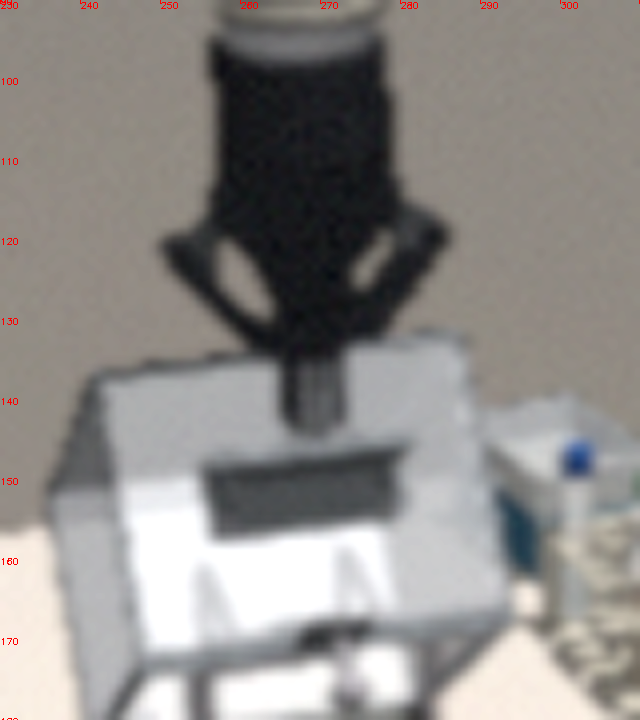

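The hood is at about 0.67 rad, with the lip end at row 145 and the edge at row 170. The motion is gentle, so I'm continuing.

{"op": "step_arm", "data": {
  "rows": [
    {"travel":[-0.008,0,0.005],"rot":[0,0,0],"hand":0.0},
    {"travel":[-0.016,0,0.01],"rot":[0,0,0],"hand":0.0},
    {"travel":[-0.024,0,0.016],"rot":[0,0,0],"hand":0.0},
    {"travel":[-0.031,0,0.022],"rot":[0,0,0],"hand":0.0},
    {"travel":[-0.0385,0,0.028],"rot":[0,0,0],"hand":0.0}
  ]
}}

```text
time: 14.92
tcp_pos: [0.5557, -0.0242, 0.233]
ee_rot: [[-0.014, 1.0, -0.0], [1.0, 0.014, 0.0], [0.0, -0.0, -1.0]]
contact_force: [-0.6, 0.9, 0.3]
finger_gap: 0.0003
```

{"op": "step_arm", "data": {
  "rows": [
    {"travel":[-0.006,0,0.007],"rot":[0,0,0],"hand":0.0},
    {"travel":[-0.012,0,0.014],"rot":[0,0,0],"hand":0.0},
    {"travel":[-0.018,0,0.02],"rot":[0,0,0],"hand":0.0},
    {"travel":[-0.024,0,0.026],"rot":[0,0,0],"hand":0.0},
    {"travel":[-0.028,0,0.03],"rot":[0,0,0],"hand":0.0}
  ]
}}

```text
time: 15.33
tcp_pos: [0.5559, -0.0524, 0.2028]
ee_rot: [[-0.013, 1.0, -0.001], [1.0, 0.013, -0.0], [-0.0, -0.001, -1.0]]
contact_force: [-0.2, -0.3, 0.5]
finger_gap: 0.0002
```

```bash
python3 - <<'E'
from h import *
from arc import tcp
p,d=get_image("side"); cv2.imwrite("pics/side10.png",p[:,:,::-1])
crop("pics/side10.png","pics/c20.png",230,110,310,220,7); go([.551,-.07,.18],90.8)
np.set_printoptions(precision=1,suppress=True)
for th in (.4,.35,.3,.25,.2,.15,.1,.05,0):
    r=lambda a,b:[.551,.131-(a*np.cos(th)-b*np.sin(th)),.045+a*np.sin(th)+b*np.cos(th)]
    print(th,"tip top",proj("side",r(.232,.088)),"tip bot",proj("side",r(.232,.08)),"hood edge",proj("side",r(.2,0)),"topedge",proj("side",r(.2,.14)),"TCP",np.array(tcp(th,.028))*1000)
E
```

```text
t 15.38 tcp [ 0.5554 -0.0533  0.2022] yaw 90.68 tilt [-0.002 -0.001 -1.   ] gap 0.0002 F [ 0.07 -1.16 -0.83]  -> travel [-0.0166 -0.0046  0.0222] rotz -0.12
0.4 tip top [272.2 160.9] tip bot [272.5 163.3] hood edge [273.3 186.1] topedge [268.3 145.9] TCP [-33.7 225.8]
0.35 tip top [272.9 164.4] tip bot [273.2 166.8] hood edge [273.6 188.9] topedge [269.1 148.8] TCP [-42.  216.8]
0.3 tip top [273.6 167.9] tip bot [273.8 170.3] hood edge [273.9 191.7] topedge [269.9 151.8] TCP [-49.8 207.4]
0.25 tip top [274.2 171.5] tip bot [274.4 173.8] hood edge [274.2 194.4] topedge [270.6 154.9] TCP [-57.1 197.7]
0.2 tip top [274.8 175.1] tip bot [275.  177.4] hood edge [274.4 197.2] topedge [271.3 158.2] TCP [-64.  187.5]
0.15 tip top [275.4 178.8] tip bot [275.5 181. ] hood edge [274.6 199.8] topedge [272.1 161.5] TCP [-70.3 177.1]
0.1 tip top [275.9 182.4] tip bot [276.  184.6] hood edge [274.8 202.4] topedge [272.7 164.9] TCP [-76.1 166.3]
0.05 tip top [276.4 186.1] tip bot [276.5 188.2] hood edge [274.9 204.9] topedge [273.4 168.3] TCP [-81.3 155.3]
0 tip top [276.8 189.7] tip bot [276.9 191.8] hood edge [275.  207.4] topedge [274.  171.9] TCP [-86. 144.]
```

View pics/c20.png

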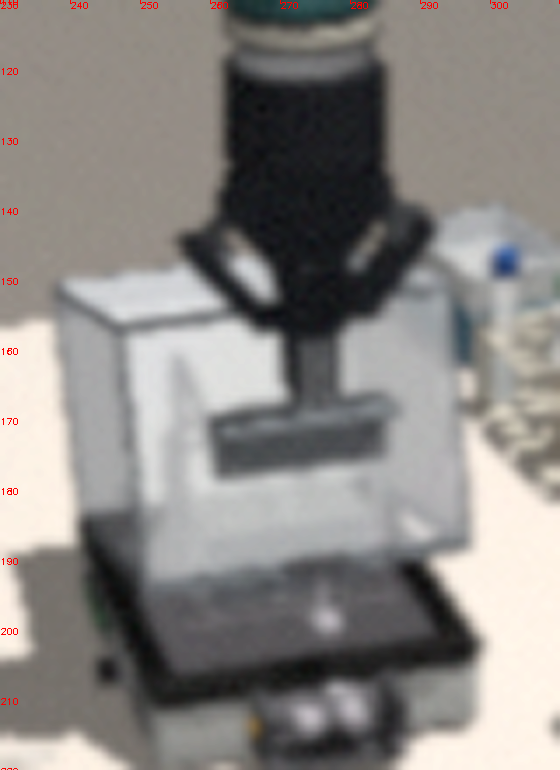

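The hood is at about 0.27 rad. The rack is hard to see through the wall, so I'll enhance the crop before pressing.

```bash
python3 - <<'E'
from h import *
p,d=get_image("top"); cv2.imwrite("pics/top10.png",p[:,:,::-1]); np.savez("pics/top10.npz",d=d)
im=cv2.imread("pics/side10.png")
c=im[140:215,235:305]; c=cv2.resize(c,None,fx=8,fy=8,interpolation=cv2.INTER_CUBIC)
l=cv2.cvtColor(c,cv2.COLOR_BGR2GRAY); l=cv2.createCLAHE(4,(4,4)).apply(l)
cv2.imwrite("pics/c21.png",l)
crop("pics/top10.png","pics/c22.png",150,165,300,250,5)
E
```

```text
(no output)
```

View pics/c21.png

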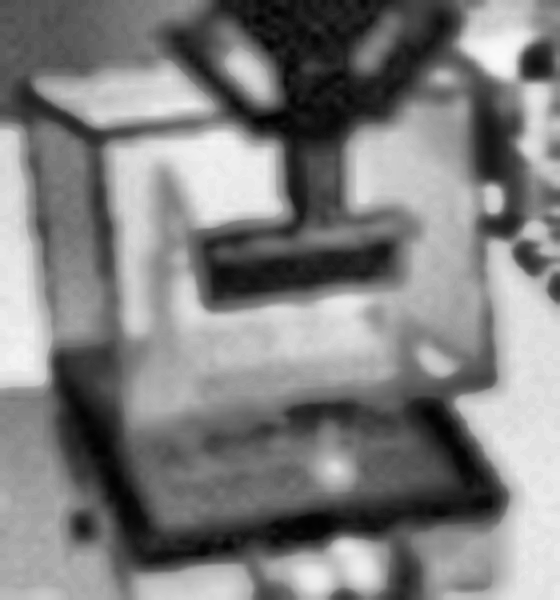

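View pics/c22.png

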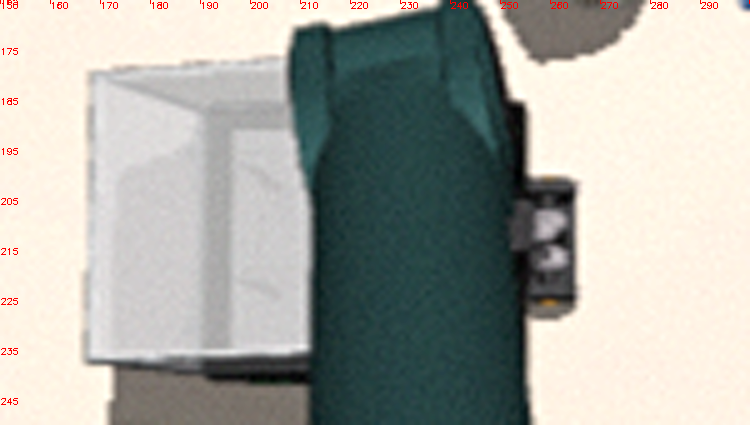

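```bash
python3 - <<'E'
from h import *
a=[cv2.resize(cv2.imread(f"pics/side{k}.png")[140:215,235:305],None,fx=5.5,fy=7,interpolation=cv2.INTER_CUBIC) for k in (9,10)]
cv2.imwrite("pics/c23.png",cv2.convertScaleAbs(np.hstack(a),alpha=1.3))
E
```

```text
(no output)
```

View pics/c23.png

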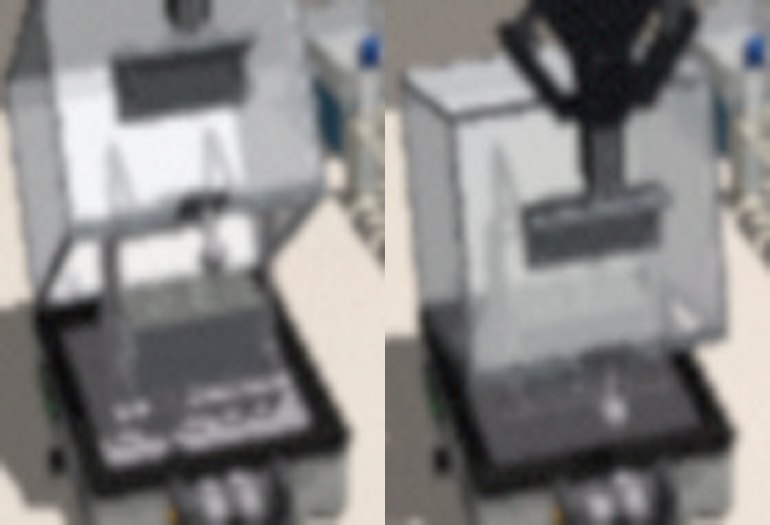

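The left picture, at 0.67 rad, clearly shows the rack still hanging. On the right it shows faintly through the wall. I'll continue slowly to about 0.15 rad, just above the rollers.

{"op": "step_arm", "data": {
  "rows": [
    {"travel":[-0.005,0,0.005],"rot":[0,0,0],"hand":0.0},
    {"travel":[-0.009,0,0.01],"rot":[0,0,0],"hand":0.0},
    {"travel":[-0.013,0,0.015],"rot":[0,0,0],"hand":0.0},
    {"travel":[-0.017,0,0.02],"rot":[0,0,0],"hand":0.0},
    {"travel":[-0.019,0,0.024],"rot":[0,0,0],"hand":0.0}
  ]
}}

```text
time: 15.85
tcp_pos: [0.5563, -0.0715, 0.1791]
ee_rot: [[-0.013, 1.0, -0.0], [1.0, 0.013, -0.0], [-0.0, -0.0, -1.0]]
contact_force: [-0.1, -0.0, 0.9]
finger_gap: -0.0005
```

{"op": "step_arm", "data": {
  "rows": [
    {"travel":[-0.001,0,0.001],"rot":[0,0,0],"hand":0.0},
    {"travel":[-0.002,0,0.002],"rot":[0,0,0],"hand":0.0},
    {"travel":[-0.002,0,0.003],"rot":[0,0,0],"hand":0.0},
    {"travel":[-0.003,0,0.004],"rot":[0,0,0],"hand":0.0},
    {"travel":[-0.003,0,0.004],"rot":[0,0,0],"hand":0.0}
  ]
}}

```text
time: 16.27
tcp_pos: [0.5565, -0.0735, 0.1758]
ee_rot: [[-0.014, 1.0, 0.0], [1.0, 0.014, 0.0], [0.0, 0.0, -1.0]]
contact_force: [-0.3, -1.5, -0.7]
finger_gap: -0.0001
```

```bash
python3 - <<'E'
from h import *
p,d=get_image("side"); cv2.imwrite("pics/side11.png",p[:,:,::-1])
crop("pics/side11.png","pics/c24.png",230,130,310,220,8); go([.551,-.0761,.1663],90.8)
E
```

```text
t 16.32 tcp [ 0.5566 -0.0735  0.1758] yaw 90.78 tilt [ 0.  0. -1.] gap -0.0004 F [ 0.09 -0.68 -0.03]  -> travel [-0.0026 -0.0056  0.0095] rotz -0.02
```

View pics/c24.png

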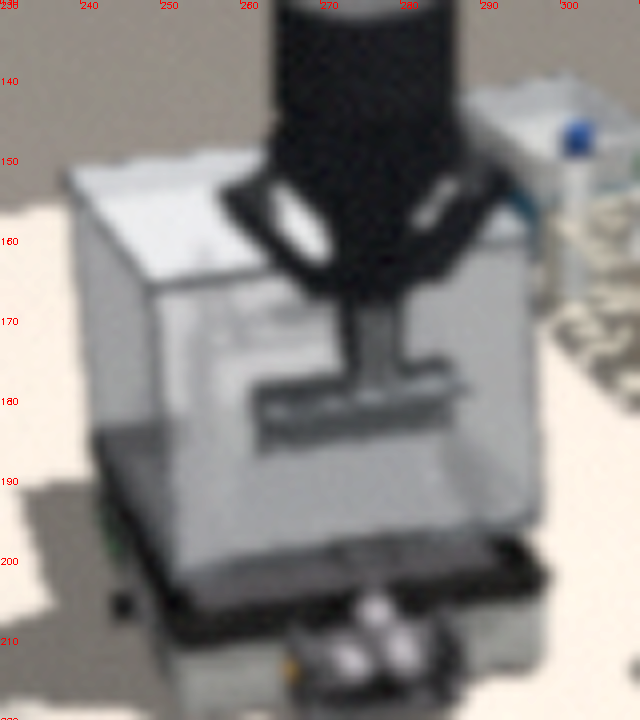

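The lip is at row 178 (about 0.15 rad), with the fingertip on it at (275,177) clear of the wall. I now go down in small steps, watching the force.

{"op": "step_arm", "data": {
  "rows": [
    {"travel":[-0.001,0,0.001],"rot":[0,0,0],"hand":0.0},
    {"travel":[-0.002,0,0.002],"rot":[0,0,0],"hand":0.0},
    {"travel":[-0.002,0,0.003],"rot":[0,0,0],"hand":0.0},
    {"travel":[-0.003,0,0.004],"rot":[0,0,0],"hand":0.0},
    {"travel":[-0.003,0,0.004],"rot":[0,0,0],"hand":0.0}
  ]
}}

```text
time: 16.73
tcp_pos: [0.5564, -0.0768, 0.1716]
ee_rot: [[-0.013, 1.0, -0.0], [1.0, 0.013, -0.0], [-0.0, -0.0, -1.0]]
contact_force: [0.4, -0.3, -0.7]
finger_gap: 0.0002
```

{"op": "step_arm", "data": {
  "rows": [
    {"travel":[0,0,0.001],"rot":[0,0,0],"hand":0.0},
    {"travel":[-0.001,0,0.001],"rot":[0,0,0],"hand":0.0},
    {"travel":[-0.001,0,0.002],"rot":[0,0,0],"hand":0.0},
    {"travel":[-0.002,0,0.003],"rot":[0,0,0],"hand":0.0},
    {"travel":[-0.002,0,0.003],"rot":[0,0,0],"hand":0.0}
  ]
}}

```text
time: 17.15
tcp_pos: [0.5564, -0.0788, 0.1686]
ee_rot: [[-0.013, 1.0, -0.0], [1.0, 0.013, -0.0], [-0.0, -0.0, -1.0]]
contact_force: [-0.3, 0.1, -0.3]
finger_gap: -0.0001
```

{"op": "step_arm", "data": {
  "rows": [
    {"travel":[0,0,0.001],"rot":[0,0,0],"hand":0.0},
    {"travel":[-0.001,0,0.001],"rot":[0,0,0],"hand":0.0},
    {"travel":[-0.001,0,0.002],"rot":[0,0,0],"hand":0.0},
    {"travel":[-0.001,0,0.003],"rot":[0,0,0],"hand":0.0},
    {"travel":[-0.002,0,0.003],"rot":[0,0,0],"hand":0.0}
  ]
}}

```text
time: 17.57
tcp_pos: [0.5565, -0.0803, 0.1656]
ee_rot: [[-0.014, 1.0, -0.0], [1.0, 0.014, 0.0], [0.0, -0.0, -1.0]]
contact_force: [-0.2, -0.5, -0.3]
finger_gap: -0.0002
```

{"op": "step_arm", "data": {
  "rows": [
    {"travel":[0,0,0.001],"rot":[0,0,0],"hand":0.0},
    {"travel":[-0.001,0,0.001],"rot":[0,0,0],"hand":0.0},
    {"travel":[-0.001,0,0.002],"rot":[0,0,0],"hand":0.0},
    {"travel":[-0.001,0,0.002],"rot":[0,0,0],"hand":0.0},
    {"travel":[-0.001,0,0.002],"rot":[0,0,0],"hand":0.0}
  ]
}}

```text
time: 17.98
tcp_pos: [0.5567, -0.0818, 0.1641]
ee_rot: [[-0.013, 1.0, 0.0], [1.0, 0.013, -0.0], [-0.0, 0.0, -1.0]]
contact_force: [-0.8, -0.7, 3.8]
finger_gap: 0.0
```

```bash
python3 - <<'E'
from h import *
p,d=get_image("side"); cv2.imwrite("pics/side12.png",p[:,:,::-1])
crop("pics/side12.png","pics/c25.png",230,130,310,220,8); go([.551,-.0761,.1663],90.8)
E
```

```text
t 18.03 tcp [ 0.5567 -0.0818  0.164 ] yaw 90.76 tilt [ 0. -0. -1.] gap -0.0003 F [-1.67  0.02  3.68]  -> travel [ 0.0057 -0.0056 -0.0023] rotz -0.04
```

View pics/c25.png

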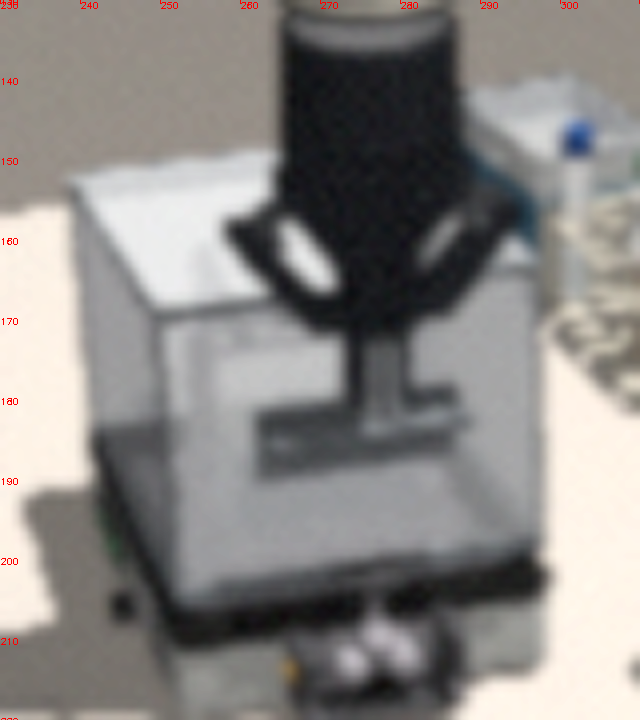

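The lip is at row 182 (about 0.10 rad), the striker meets the rollers at (276,207), and the force is 3.7 N. Now pressing 1 mm at a time.

{"op": "step_arm", "data": {
  "rows": [
    {"travel":[0,0,0.0005],"rot":[0,0,0],"hand":0.0},
    {"travel":[0,0,0.001],"rot":[0,0,0],"hand":0.0},
    {"travel":[0,0,0.001],"rot":[0,0,0],"hand":0.0},
    {"travel":[0,0,0.001],"rot":[0,0,0],"hand":0.0},
    {"travel":[0,0,0.001],"rot":[0,0,0],"hand":0.0}
  ]
}}

```text
time: 18.45
tcp_pos: [0.5567, -0.0819, 0.1636]
ee_rot: [[-0.013, 1.0, 0.0], [1.0, 0.013, -0.001], [-0.001, 0.0, -1.0]]
contact_force: [-1.9, 0.1, 9.0]
finger_gap: 0.0002
```

{"op": "step_arm", "data": {
  "rows": [
    {"travel":[0,0,0.0005],"rot":[0,0,0],"hand":0.0},
    {"travel":[0,0,0.001],"rot":[0,0,0],"hand":0.0},
    {"travel":[0,0,0.001],"rot":[0,0,0],"hand":0.0},
    {"travel":[0,0,0.001],"rot":[0,0,0],"hand":0.0},
    {"travel":[0,0,0.001],"rot":[0,0,0],"hand":0.0}
  ]
}}

```text
time: 18.87
tcp_pos: [0.5567, -0.0822, 0.1629]
ee_rot: [[-0.013, 1.0, 0.0], [1.0, 0.013, -0.001], [-0.001, 0.0, -1.0]]
contact_force: [-1.5, -0.5, 10.1]
finger_gap: 0.0
```

{"op": "step_arm", "data": {
  "rows": [
    {"travel":[0,0,0.0005],"rot":[0,0,0],"hand":0.0},
    {"travel":[0,0,0.001],"rot":[0,0,0],"hand":0.0},
    {"travel":[0,0,0.001],"rot":[0,0,0],"hand":0.0},
    {"travel":[0,0,0.001],"rot":[0,0,0],"hand":0.0},
    {"travel":[0,0,0.001],"rot":[0,0,0],"hand":0.0}
  ]
}}

```text
time: 19.28
tcp_pos: [0.5567, -0.0826, 0.162]
ee_rot: [[-0.013, 1.0, 0.0], [1.0, 0.013, -0.002], [-0.002, 0.0, -1.0]]
contact_force: [-2.4, -2.5, 10.7]
finger_gap: -0.0002
```

{"op": "step_arm", "data": {
  "rows": [
    {"travel":[0,0,0.0005],"rot":[0,0,0],"hand":0.0},
    {"travel":[0,0,0.001],"rot":[0,0,0],"hand":0.0},
    {"travel":[0,0,0.001],"rot":[0,0,0],"hand":0.0},
    {"travel":[0,0,0.001],"rot":[0,0,0],"hand":0.0},
    {"travel":[0,0,0.001],"rot":[0,0,0],"hand":0.0}
  ]
}}

```text
time: 19.7
tcp_pos: [0.5567, -0.083, 0.1611]
ee_rot: [[-0.013, 1.0, 0.0], [1.0, 0.013, -0.002], [-0.002, 0.0, -1.0]]
contact_force: [-3.5, -2.7, 11.8]
finger_gap: -0.0001
```

Each millimetre adds only about 1 N, which is the rollers giving way. Continuing.

{"op": "step_arm", "data": {
  "rows": [
    {"travel":[0,0,0.0005],"rot":[0,0,0],"hand":0.0},
    {"travel":[0,0,0.001],"rot":[0,0,0],"hand":0.0},
    {"travel":[0,0,0.001],"rot":[0,0,0],"hand":0.0},
    {"travel":[0,0,0.001],"rot":[0,0,0],"hand":0.0},
    {"travel":[0,0,0.001],"rot":[0,0,0],"hand":0.0}
  ]
}}

```text
time: 20.12
tcp_pos: [0.5567, -0.0835, 0.1601]
ee_rot: [[-0.012, 1.0, 0.0], [1.0, 0.012, -0.003], [-0.003, 0.0, -1.0]]
contact_force: [-2.4, -3.7, 11.2]
finger_gap: 0.0001
```

{"op": "step_arm", "data": {
  "rows": [
    {"travel":[0,0,0.0005],"rot":[0,0,0],"hand":0.0},
    {"travel":[0,0,0.001],"rot":[0,0,0],"hand":0.0},
    {"travel":[0,0,0.001],"rot":[0,0,0],"hand":0.0},
    {"travel":[0,0,0.001],"rot":[0,0,0],"hand":0.0},
    {"travel":[0,0,0.001],"rot":[0,0,0],"hand":0.0}
  ]
}}

```text
time: 20.53
tcp_pos: [0.5567, -0.084, 0.1591]
ee_rot: [[-0.012, 1.0, 0.0], [1.0, 0.012, -0.003], [-0.003, 0.0, -1.0]]
contact_force: [-2.8, -4.0, 11.5]
finger_gap: 0.0001
```

{"op": "step_arm", "data": {
  "rows": [
    {"travel":[0,0,0.0005],"rot":[0,0,0],"hand":0.0},
    {"travel":[0,0,0.001],"rot":[0,0,0],"hand":0.0},
    {"travel":[0,0,0.001],"rot":[0,0,0],"hand":0.0},
    {"travel":[0,0,0.001],"rot":[0,0,0],"hand":0.0},
    {"travel":[0,0,0.001],"rot":[0,0,0],"hand":0.0}
  ]
}}

```text
time: 20.95
tcp_pos: [0.5568, -0.0844, 0.158]
ee_rot: [[-0.012, 1.0, 0.0], [1.0, 0.012, -0.004], [-0.004, 0.0, -1.0]]
contact_force: [-1.7, -4.5, 11.1]
finger_gap: -0.0001
```

{"op": "step_arm", "data": {
  "rows": [
    {"travel":[-0.0005,0,0.0005],"rot":[0,0,0],"hand":0.0},
    {"travel":[-0.0005,0,0.001],"rot":[0,0,0],"hand":0.0},
    {"travel":[-0.0005,0,0.001],"rot":[0,0,0],"hand":0.0},
    {"travel":[-0.0005,0,0.001],"rot":[0,0,0],"hand":0.0},
    {"travel":[-0.0005,0,0.001],"rot":[0,0,0],"hand":0.0}
  ]
}}

```text
time: 21.37
tcp_pos: [0.5567, -0.085, 0.1568]
ee_rot: [[-0.012, 1.0, 0.0], [1.0, 0.012, -0.004], [-0.004, 0.0, -1.0]]
contact_force: [-3.2, -4.3, 8.7]
finger_gap: 0.0002
```

{"op": "step_arm", "data": {
  "rows": [
    {"travel":[-0.0005,0,0.0005],"rot":[0,0,0],"hand":0.0},
    {"travel":[-0.0005,0,0.001],"rot":[0,0,0],"hand":0.0},
    {"travel":[-0.0005,0,0.001],"rot":[0,0,0],"hand":0.0},
    {"travel":[-0.0005,0,0.001],"rot":[0,0,0],"hand":0.0},
    {"travel":[-0.0005,0,0.001],"rot":[0,0,0],"hand":0.0}
  ]
}}

```text
time: 21.78
tcp_pos: [0.5567, -0.0855, 0.1556]
ee_rot: [[-0.012, 1.0, 0.0], [1.0, 0.012, -0.004], [-0.004, 0.0, -1.0]]
contact_force: [-2.6, -5.0, 8.0]
finger_gap: 0.0001
```

{"op": "step_arm", "data": {
  "rows": [
    {"travel":[-0.0005,0,0.0005],"rot":[0,0,0],"hand":0.0},
    {"travel":[-0.0005,0,0.001],"rot":[0,0,0],"hand":0.0},
    {"travel":[-0.0005,0,0.001],"rot":[0,0,0],"hand":0.0},
    {"travel":[-0.0005,0,0.001],"rot":[0,0,0],"hand":0.0},
    {"travel":[-0.0005,0,0.001],"rot":[0,0,0],"hand":0.0}
  ]
}}

```text
time: 22.2
tcp_pos: [0.5569, -0.0851, 0.1543]
ee_rot: [[-0.012, 1.0, 0.001], [1.0, 0.012, -0.002], [-0.002, 0.001, -1.0]]
contact_force: [-0.8, -3.1, 4.6]
finger_gap: 0.0
```

The force is dropping, so the striker is passing the rollers. Continuing.

{"op": "step_arm", "data": {
  "rows": [
    {"travel":[0,0,0.0005],"rot":[0,0,0],"hand":0.0},
    {"travel":[0,0,0.001],"rot":[0,0,0],"hand":0.0},
    {"travel":[0,0,0.001],"rot":[0,0,0],"hand":0.0},
    {"travel":[0,0,0.001],"rot":[0,0,0],"hand":0.0},
    {"travel":[0,0,0.001],"rot":[0,0,0],"hand":0.0}
  ]
}}

```text
time: 22.62
tcp_pos: [0.5569, -0.0829, 0.1528]
ee_rot: [[-0.014, 1.0, 0.001], [1.0, 0.014, 0.0], [0.0, 0.001, -1.0]]
contact_force: [0.8, -2.1, 2.2]
finger_gap: 0.0004
```

{"op": "step_arm", "data": {
  "rows": [
    {"travel":[0,0,0.0005],"rot":[0,0,0],"hand":0.0},
    {"travel":[0,0,0.001],"rot":[0,0,0],"hand":0.0},
    {"travel":[0,0,0.001],"rot":[0,0,0],"hand":0.0},
    {"travel":[0,0,0.001],"rot":[0,0,0],"hand":0.0},
    {"travel":[0,0,0.001],"rot":[0,0,0],"hand":0.0}
  ]
}}

```text
time: 23.03
tcp_pos: [0.5562, -0.0824, 0.1514]
ee_rot: [[-0.014, 1.0, -0.001], [1.0, 0.014, 0.001], [0.001, -0.001, -1.0]]
contact_force: [-0.2, 0.3, -0.3]
finger_gap: 0.0
```

```bash
python3 - <<'E'
from h import *
p,d=get_image("side"); cv2.imwrite("pics/side13.png",p[:,:,::-1])
crop("pics/side13.png","pics/c26.png",230,130,310,220,8); go([.551,-.0761,.1663],90.8)
E
```

```text
t 23.08 tcp [ 0.5563 -0.0825  0.1515] yaw 90.81 tilt [-0.001  0.001 -1.   ] gap 0.0002 F [0.19 0.97 0.06]  -> travel [ 0.0065 -0.0052 -0.0148] rotz 0.01
```

View pics/c26.png

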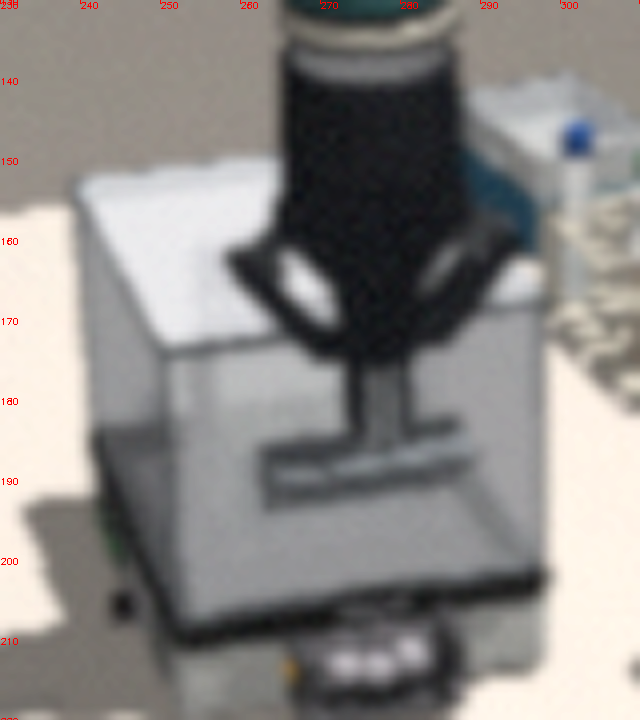

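The force fell to 0. The lip is at row 188 (about 0.03 rad) and the striker is between the rollers at (276,213). A light push will confirm that it sits on the buffer.

{"op": "step_arm", "data": {
  "rows": [
    {"travel":[0,0,0.0005],"rot":[0,0,0],"hand":0.0},
    {"travel":[0,0,0.001],"rot":[0,0,0],"hand":0.0},
    {"travel":[0,0,0.0015],"rot":[0,0,0],"hand":0.0},
    {"travel":[0,0,0.002],"rot":[0,0,0],"hand":0.0},
    {"travel":[0,0,0.002],"rot":[0,0,0],"hand":0.0}
  ]
}}

```text
time: 23.5
tcp_pos: [0.5565, -0.0831, 0.1497]
ee_rot: [[-0.013, 1.0, -0.0], [1.0, 0.013, 0.0], [0.0, -0.0, -1.0]]
contact_force: [0.6, 0.7, 0.5]
finger_gap: -0.0001
```

{"op": "step_arm", "data": {
  "rows": [
    {"travel":[0,0,0.0005],"rot":[0,0,0],"hand":0.0},
    {"travel":[0,0,0.001],"rot":[0,0,0],"hand":0.0},
    {"travel":[0,0,0.001],"rot":[0,0,0],"hand":0.0},
    {"travel":[0,0,0.001],"rot":[0,0,0],"hand":0.0},
    {"travel":[0,0,0.001],"rot":[0,0,0],"hand":0.0}
  ]
}}

```text
time: 23.92
tcp_pos: [0.5566, -0.0831, 0.1493]
ee_rot: [[-0.013, 1.0, -0.0], [1.0, 0.013, -0.0], [-0.0, -0.0, -1.0]]
contact_force: [-1.8, -0.9, 6.0]
finger_gap: -0.0003
```

Contact is firm at 6 N and 14.5 mm below first roller contact, so it's on the buffer. Retreating straight up.

{"op": "step_arm", "data": {
  "rows": [
    {"travel":[0,0,-0.005],"rot":[0,0,0],"hand":0.0},
    {"travel":[-0.002,0,-0.02],"rot":[0,0,0],"hand":0.0},
    {"travel":[-0.01,0,-0.05],"rot":[0,0,0],"hand":0.0},
    {"travel":[-0.03,0,-0.08],"rot":[0,0,0],"hand":0.0},
    {"travel":[-0.06,0,-0.11],"rot":[0,0,0],"hand":0.0}
  ]
}}

```text
time: 24.33
tcp_pos: [0.5576, -0.1396, 0.2595]
ee_rot: [[-0.02, 1.0, -0.0], [1.0, 0.02, 0.002], [0.002, -0.0, -1.0]]
contact_force: [1.6, -1.1, -0.1]
finger_gap: 0.0005
```

{"op": "step_arm", "data": {
  "rows": [
    {"travel":[-0.03,-0.02,-0.02],"rot":[0,0,0],"hand":0.0},
    {"travel":[-0.06,-0.04,-0.03],"rot":[0,0,0],"hand":0.0},
    {"travel":[-0.09,-0.06,-0.03],"rot":[0,0,0],"hand":0.0},
    {"travel":[-0.12,-0.08,-0.03],"rot":[0,0,0],"hand":0.0},
    {"travel":[-0.15,-0.1,-0.03],"rot":[0,0,0],"hand":0.0}
  ]
}}

```text
time: 24.75
tcp_pos: [0.4584, -0.2952, 0.2889]
ee_rot: [[-0.014, 1.0, 0.001], [1.0, 0.014, -0.001], [-0.001, 0.001, -1.0]]
contact_force: [0.9, -0.4, -0.0]
finger_gap: 0.0002
```

```bash
python3 - <<'E'
from h import *
for n in ["side","top"]:
    p,d=get_image(n); cv2.imwrite(f"pics/{n}14.png",p[:,:,::-1])
go([.55,-.3,.29])
a=cv2.resize(cv2.imread("pics/side14.png")[135:225,230:310],None,fx=6,fy=6,interpolation=cv2.INTER_CUBIC)
g=cv2.createCLAHE(3,(3,3)).apply(cv2.cvtColor(a,cv2.COLOR_BGR2GRAY)); cv2.imwrite("pics/c27.png",g)
crop("pics/top14.png","pics/c28.png",160,120,360,290,4)
crop("pics/side14.png","pics/c29.png",230,130,310,220,7)
E
```

```text
t 24.85 tcp [ 0.4545 -0.3007  0.288 ] yaw 90.1 tilt [-0.003 -0.003 -1.   ] gap -0.0 F [-0.19  0.24 -0.85]  -> travel [ 0.0006  0.0955 -0.0023] rotz None
```

View pics/c29.png

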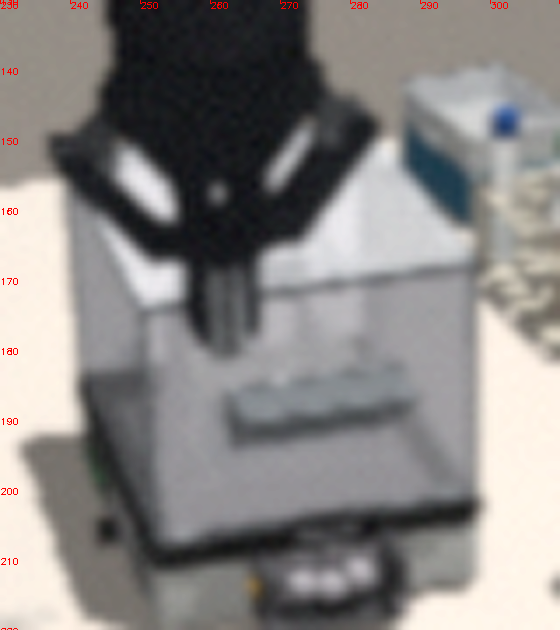

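View pics/c28.png

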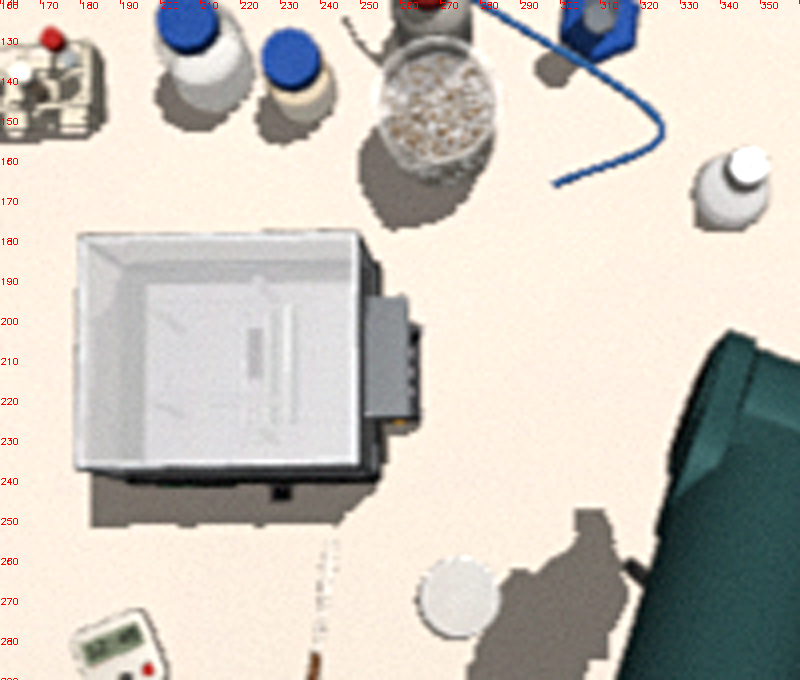

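View pics/c27.png

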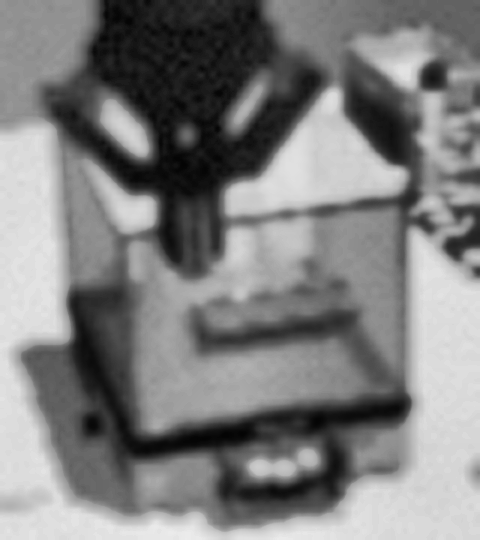

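The top view shows the sleeve through the hood at (222,208), the same place as when hung. The lip, at rows 187-188, did not rise after release. The flask (345,165), beaker (269,146) and petri dish (274,269) are where they were. Handing in.

```bash
python3 -c "
from workcell import *
print(hand_in())"
```

```text
the job is handed in; nothing more can be done
None
```

The job is handed in at about 25 s of the 64 s allowed. By my last checks the rack hangs on both hooks and the hood is shut behind its catch. `hand_in()` reported no verdict.

- **Rack:** I gripped the grey rack by its black sleeve, turned it and brought it onto both hooks from the right. After letting go, the sleeve measured (0.551, 0.012, 0.161), about 2.5 mm from the seat position I had estimated. Through the shut hood it shows at the same pixel.
- **Hood:** I swung it over at roughly 0.5 rad/s, then pressed in 1 mm steps. The highest reading was about 12 N before the force fell to zero as the catch snapped. A second light press met a firm stop at 6 N, 14.5 mm below first roller contact. From the picture the hood is at about 0.03 rad, and it stayed there once released.
- **Glassware:** in the last top picture the flask, beaker and petri dish are within about 2 pixels of their first positions. I read those by eye.

**Checks that failed or were weak:**
- The handle and hook positions from the two cameras disagreed by 1 to 3 mm.
- Seen from the side, the rack was only faint through the clear wall. Its final position rests on the top view.
- One measuring script stopped because I called `camera_model` too many times. I cached the value and reran it, and nothing moved in between.

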